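# Clear the battery charging rail, sort the modules and cover the rail

### The job

Switch the charging rail off by pushing its isolator lever fully over, and only then unclip every battery module from the rail: stand those with a green tag upright in nests of the green tray and those with a red tag upright in nests of the red tray. When the rail is empty, set the yellow cover squarely over it, down on the bench, and leave everything else on the bench where it is.

Things in the scene. Friction and masses are not known exactly. Their poses are not given: they have to be found in the camera images.
- rail: Charging rail: grey bar fixed to the bench, 30 (x) x 320 (y) x 42 (z) mm, origin centre of its underside. Six bays 55 mm apart, centred at y = -137.5 to 137.5 mm, each with a brass sprung catch that sticks out 5 mm on the +x side and holds a module's leg. Pull a module straight up: the catch yields at 8 to 17 N within the first 10 mm; raised 25 mm it is clear.
- green_1: Blue battery module with a green tag on top and sides, 52 (x) x 40 (y) x 80 (z) mm, 0.21 to 0.33 kg; may be absent. Origin: centre of its underside, z up. Two legs (lowest 22 mm, slot between) straddle the rail; above is a solid block to grip across x (52 mm), 57 mm above the underside. Starts clipped in a rail bay, axes parallel to the rail's, underside 20 mm above the bench. Stands on its legs.
- green_2: Blue battery module with a green tag on top and sides, 52 (x) x 40 (y) x 80 (z) mm, 0.21 to 0.33 kg; may be absent. Origin: centre of its underside, z up. Two legs (lowest 22 mm, slot between) straddle the rail; above is a solid block to grip across x (52 mm), 57 mm above the underside. Starts clipped in a rail bay, axes parallel to the rail's, underside 20 mm above the bench. Stands on its legs.
- green_3: Blue battery module with a green tag on top and sides, 52 (x) x 40 (y) x 80 (z) mm, 0.21 to 0.33 kg; may be absent. Origin: centre of its underside, z up. Two legs (lowest 22 mm, slot between) straddle the rail; above is a solid block to grip across x (52 mm), 57 mm above the underside. Starts clipped in a rail bay, axes parallel to the rail's, underside 20 mm above the bench. Stands on its legs.
- red_1: Blue battery module with a red tag on top and sides, 52 (x) x 40 (y) x 80 (z) mm, 0.21 to 0.33 kg; may be absent. Origin: centre of its underside, z up. Two legs (lowest 22 mm, slot between) straddle the rail; above is a solid block to grip across x (52 mm), 57 mm above the underside. Starts clipped in a rail bay, axes parallel to the rail's, underside 20 mm above the bench. Stands on its legs.
- red_2: Blue battery module with a red tag on top and sides, 52 (x) x 40 (y) x 80 (z) mm, 0.21 to 0.33 kg; may be absent. Origin: centre of its underside, z up. Two legs (lowest 22 mm, slot between) straddle the rail; above is a solid block to grip across x (52 mm), 57 mm above the underside. Starts clipped in a rail bay, axes parallel to the rail's, underside 20 mm above the bench. Stands on its legs.
- red_3: Blue battery module with a red tag on top and sides, 52 (x) x 40 (y) x 80 (z) mm, 0.21 to 0.33 kg; may be absent. Origin: centre of its underside, z up. Two legs (lowest 22 mm, slot between) straddle the rail; above is a solid block to grip across x (52 mm), 57 mm above the underside. Starts clipped in a rail bay, axes parallel to the rail's, underside 20 mm above the bench. Stands on its legs.
- ready_tray: Green (ready) open tray fixed to the bench, 88 (x) x 206 (y) x 22 (z) mm, origin centre of its underside; floor 5 mm thick, walls and two dividers 5 mm thick, so three nests in a row along y, centred at y = -67, 0 and +67 mm, each 78 (x) x 62 (y) mm inside. A module stands in a nest with its 52 mm side along the tray's x and its underside 5 mm above the bench.
- reject_tray: Red (reject) open tray fixed to the bench, 88 (x) x 206 (y) x 22 (z) mm, origin centre of its underside; floor 5 mm thick, walls and two dividers 5 mm thick, so three nests in a row along y, centred at y = -67, 0 and +67 mm, each 78 (x) x 62 (y) mm inside. A module stands in a nest with its 52 mm side along the tray's x and its underside 5 mm above the bench.
- cover: Loose yellow trough, open side down, outside 66 (x) x 350 (y) x 58 (z) mm, inside 58 x 342 x 54, 0.27 to 0.43 kg. Origin: centre of its lower edge, z up. Black handle on top along y: a bar 18 mm thick (x), 110 long, 82 to 96 mm above the origin, free beneath; grip it across x, fingertips not below 60 mm. Fits over the empty rail, 8 mm or more to spare, either way round.
- isolator (a joint): Isolator lever angle: 0 to 0.15 at the start (on, leaning to its base's -x), 1.0 rad is off (fully over to its base's +x). Stays where it is left; a light push at the ball moves it.
- isolator_base: Grey block of the isolator, fixed to the bench, 70 (x) x 50 (y) x 25 (z) mm, origin centre of its underside. The lever turns about its y axis, 22 mm up; the lever is 80 mm long and upright at joint value 0.5.
- isolator_tip (a point): Centre of the red ball (26 mm across) at the end of the isolator lever, 80 mm from its pivot.
- multimeter: Bystander: orange multimeter lying flat, 62 x 120 x 34 mm, origin centre of underside.
- screwdriver: Bystander: orange-handled screwdriver, 190 mm long along its x, 26 mm thick.
- charger_brick: Bystander: black charger brick, 62 x 125 x 34 mm, origin centre of underside.
- tape_roll: Bystander: blue roll of tape lying flat, 90 mm across, 19 mm high.
- terminal_nut_1: Bystander: brass knurled terminal nut, 28 mm across, 26 mm high.
- terminal_nut_2: Bystander: brass knurled terminal nut, 28 mm across, 26 mm high.
- spanner: Bystander: steel spanner, 160 mm long along its x.
Things that resemble listed ones, but are neither listed nor needed, are in the scene too. What is shaped like the red_2 but purple is not meant.

How it is judged:
By the outcome, as a careful person would: the job done as asked, in the order asked, and still so for the second after the job is handed in, with the robot touching nothing.
Of green_1, green_2, green_3, red_1, red_2, red_3 only 4 to 6 are there at a start; the rules pass over those that are not, and their reading is None.
At some moment in a run one of cover may be knocked a few centimetres aside while the robot is not near it.
It also fails if it takes over 210 s, if anything falls off the work surface, if the arm or the gripper's body presses on something with over 40 N, if the wrist force passes 120 N, or if a joint passes its speed limit or range.

### The arm

A 6-joint arm with a two-finger parallel gripper is mounted at the origin on the work surface. World frame = base frame: x ahead of the robot, y to its left, z up, the work surface at z = 0. Lengths are in m, angles in rad, forces in N, time in s.
With the tool pointing down it reaches from about 0.35 to 0.925 m from the base axis. Payload 6.4 kg.
Tool frame: the origin (TCP) lies at the very end of the fingers, on their centre line; the grasp point (between the pads) lies 19 mm behind it; x points along the fingers, y is the direction in which the jaws open and shut, and the axes are right-handed (so a half turn about x gives the same grasp; the last joint's range is limited). The gripper opens to 94 mm and grips with 3 to 60 N. Pads are 16 mm wide; open, the fingers measure 119 mm over their backs; the gripper's body (75 mm by 177 mm) begins 78 mm behind the grasp point.
Start: joints at [0.961, 0.245, 1.558, -0, 1.339, -0.174], TCP at [0.274, 0.589, 0.205] pointing down, gripper open.
Joint ranges: [-3.13, 3.13], [-1.02, 2.26], [0.13, 2.54], [-0.95, 4.09], [0.21, 2.88], [-2.74, 2.74]. Speed limits (rad/s): [2.57, 2.57, 3.14, 3.14, 3.14, 3.14].

### API

Orientations are given as [roll, pitch, yaw] about the fixed x, y, z axes, in that order (R = Rz(yaw) Ry(pitch) Rx(roll)).
In Python, from workcell import bot, viewer gives the robot as it stands.
- The arm moves only by the tool servo_tool, never from a script. Its argument "motion" is a list of rows, each a list of 7 numbers: the finger opening in cm, from 0 to 9.4, then the shift along the tool's x, y, z in cm, then the turn, a rotation vector about the tool's x, y, z in degrees. A call has exactly 5 rows; each row shifts and turns the commanded pose from where the row before left it, along the tool's axes as they then stand; what a row does not reach is not made up. A row lasts 1/10 s, in which the tool goes at most 50 mm and 8.59 degrees, less where a joint would pass 70% of its speed; a pose out of reach is approached as far as the arm can. A call with a gripper value outside its range is refused whole. The fingers move at their own pace and stop on an object; "grip_force" is the grip in N (left out, the last holds). Time passes only in rows, so rows that do not move let the fingers close, or fill a call up. It gives the time, the measured TCP pose, the force and the opening at its end, in the units of the state.
- bot.read_state(): the state, without advancing time (a new reading comes with each control period).
- viewer.read_camera(name): name is "scene" or "side" or "wrist"; returns the picture (400x640x3 uint8, red, green, blue); there is no depth.
- viewer.camera_info(name): a dict with "intrinsics" (3x3 intrinsics, pixels), "T" (4x4, takes a point from camera to world coordinates). Camera axes: x right, y down, z forward; pixel columns grow to the right and rows downward; lengths in m; the calibration is good to about 2 mm. A picture is of the moment at which its call begins: read the wrist's pose just before it. camera_info takes no time and is no camera call; for the wrist camera it gives the pose at the moment of the call.
- bot.close_job(): hands the job in, once; it reports no verdict.
Trained networks look in the newest picture that a camera, given by its name, has taken for a name from the list of things; names that differ only in an ending like _2 or _b are one class to them, and where a whole thing is asked for, a point or a joint stands for the part that bears it (a point fixed in the world has none). Each returns a list of dicts, best first, with "confidence" (0 to 1); they miss things now and then, are a little off and sometimes report something else, mostly with a low value. They report only what shows in the picture. A call takes as long as a camera call. They do not tell look-alikes from the thing itself.
- viewer.find_in(query, camera): "xyz" ([x, y, z] in m, in world coordinates, good to about 4 mm: the middle of the surface that is visible of it).
- viewer.masks_of(query, camera): "mask" (400x640 bool, what is visible of it).
The state is a dict: "t": time; "q": joint angles; "joint_velocities": joint speeds; "joint_efforts": joint torques, N m; "ee_pos": TCP position; "ee_rot": TCP orientation; "wrist_force": force on the tool from outside, world axes, zero at the start; "wrist_torque": the same for the moment, N m; "opening": opening from 0.0 (shut) to 1.0 (fully open).
Only numpy, scipy, OpenCV 4.12 (cv2) and the standard library are available. Lean on these libraries where they do the work, as an engineer would, in place of code of your own. Each camera call takes 0.05 s, during which the arm holds its last target. There are 200 camera calls.

## Working session

There is one attempt and no reset: what is moved stays moved. The work goes in short steps, Python scripts to look and compute and a tool call to move; the robot and the scene stay as the last step left them, time stands still between calls to the robot, and variables do not carry over. Pictures are saved under pics/ and viewed, about 12 in all and at most 16, crops included, and the job is handed in when it is done.

Besides the shell and the picture viewer there is one more tool, called after "Call:" as a command line: name --pt "numbers of a row" for each row, then --argument value for the rest. servo_tool: Moves the arm, as the interface text tells. Its arguments: {"type":"object","properties":{"motion":{"type":"array"},"grip_force":{"type":"number"}},"required":["motion"]}

```bash
mkdir -p pics; ls; cat > h.py <<'E'
import numpy as np, cv2
from workcell import bot, viewer
def snap(cam,name):
    im=viewer.read_camera(cam); cv2.imwrite('pics/'+name+'.png',im[:,:,::-1]); return im
def proj(cam,p):
    c=viewer.camera_info(cam); T=np.linalg.inv(np.array(c['T'])); q=T[:3,:3]@np.array(p)+T[:3,3]; u=np.array(c['intrinsics'])@q; return u[:2]/u[2]
def at_z(cam,uv,z,info=None):
    c=info or viewer.camera_info(cam); T=np.array(c['T']); d=T[:3,:3]@np.linalg.inv(np.array(c['intrinsics']))@np.array([uv[0],uv[1],1.]); o=T[:3,3]; return o+d*(z-o[2])/d[2]
E
python3 - <<'E'
from h import *
s=bot.read_state(); print({k:np.round(v,3).tolist() for k,v in s.items()})
a=snap('scene','s0'); b=snap('side','d0'); 
for c in ('scene','side'):
    for q in ['rail','green_1','red_1','ready_tray','reject_tray','cover','isolator_base','isolator_tip']:
        print(c,q,[(np.round(r['xyz'],3).tolist(),round(r['confidence'],2)) for r in viewer.find_in(q,c)])
    print(np.round(viewer.camera_info(c)['T'],3).tolist())
E
```

```text
pics
{'t': 0.0, 'q': [0.961, 0.246, 1.559, -0.0, 1.339, -0.174], 'joint_velocities': [-0.002, -0.001, 0.0, -0.0, 0.001, -0.001], 'joint_efforts': [-0.0, -41.583, -31.46, 0.068, 0.033, -0.0], 'ee_pos': [0.274, 0.589, 0.204], 'ee_rot': [-1.728, 1.569, -2.164], 'wrist_force': [-0.491, -0.227, -0.024], 'wrist_torque': [-0.026, -0.006, -0.013], 'opening': 1.004}
scene rail [([0.466, 0.03, 0.023], 0.8)]
scene green_1 [([0.46, 0.081, 0.078], 0.89), ([0.477, -0.014, 0.088], 0.78), ([0.491, -0.128, 0.076], 0.71), ([0.383, 0.231, 0.097], 0.68), ([0.791, 0.015, 0.02], 0.38)]
scene red_1 [([0.485, -0.072, 0.087], 0.9), ([0.358, -0.143, 0.056], 0.86), ([0.46, 0.148, 0.086], 0.65)]
scene ready_tray [([0.528, -0.351, 0.008], 0.61)]
scene reject_tray [([0.548, 0.349, 0.009], 0.85), ([0.385, -0.297, 0.033], 0.29)]
scene cover [([0.692, -0.058, 0.056], 0.98)]
scene isolator_base [([0.388, 0.25, 0.025], 0.69)]
scene isolator_tip []
[[0.714, 0.442, -0.543, 1.1], [0.7, -0.461, 0.546, -0.513], [-0.009, -0.77, -0.638, 0.687], [0.0, 0.0, 0.0, 1.0]]
side rail [([0.469, -0.143, 0.023], 0.66), ([0.53, -0.347, 0.006], 0.24)]
side green_1 [([0.438, 0.08, 0.085], 0.96), ([0.447, -0.02, 0.1], 0.85), ([0.469, -0.136, 0.085], 0.85), ([0.378, 0.233, 0.026], 0.63)]
side red_1 [([0.338, -0.15, 0.062], 0.92), ([0.455, -0.078, 0.1], 0.81), ([0.434, 0.14, 0.102], 0.74)]
side ready_tray [([0.533, -0.349, 0.008], 0.76)]
side reject_tray [([0.547, 0.35, 0.007], 0.89)]
side cover [([0.668, -0.066, 0.057], 0.59), ([0.783, 0.006, 0.018], 0.38)]
side isolator_base [([0.378, 0.232, 0.024], 0.64)]
side isolator_tip []
[[0.994, -0.065, 0.083, 0.453], [-0.106, -0.615, 0.781, -1.007], [0.0, -0.786, -0.619, 0.857], [0.0, 0.0, 0.0, 1.0]]
```

View pics/s0.png

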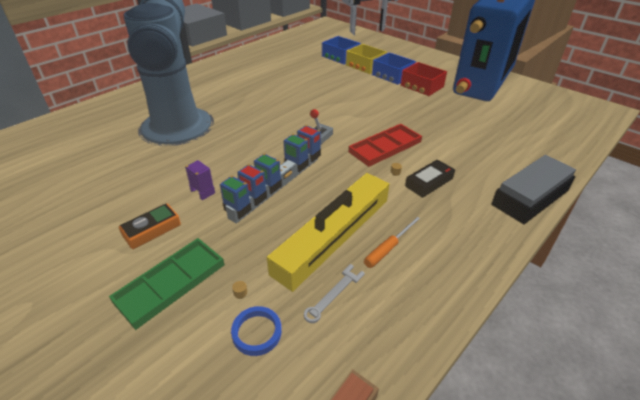

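View pics/d0.png

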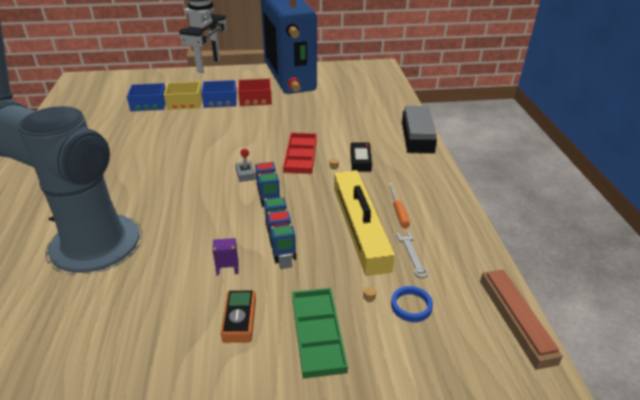

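```bash
cat >> h.py <<'E'
def tri(obs):  # list of (info,uv)
    A=np.zeros((3,3));b=np.zeros(3)
    for c,uv in obs:
        T=np.array(c['T']); d=T[:3,:3]@np.linalg.inv(np.array(c['intrinsics']))@np.array([uv[0],uv[1],1.]); d/=np.linalg.norm(d); P=np.eye(3)-np.outer(d,d); A+=P;b+=P@T[:3,3]
    return np.linalg.solve(A,b)
E
python3 - <<'E'
from h import *
obs=[]
for cam,n,(u,v) in (('scene','s0',(314,113)),('side','d0',(245,153))):
    im=cv2.imread(f'pics/{n}.png').astype(int); w=im[v-10:v+10,u-10:u+10]
    m=(w[:,:,2]>110)&(w[:,:,1]<80)&(w[:,:,0]<80); y,x=np.nonzero(m); p=(x.mean()+u-10,y.mean()+v-10); print(p,len(x)); obs.append((viewer.camera_info(cam),p))
print('ball',tri(obs))
a=cv2.imread('pics/s0.png')[90:230,170:350]; b=cv2.imread('pics/d0.png')[140:280,200:320]
cv2.imwrite('pics/c1.png',np.hstack([cv2.resize(a,None,fx=2.6,fy=2.6,interpolation=2),cv2.resize(b,None,fx=2.6,fy=2.6,interpolation=2)]))
E
```

```text
(np.float64(313.9130434782609), np.float64(113.36956521739131)) 46
(np.float64(244.36363636363637), np.float64(152.52272727272728)) 44
ball [0.3804045  0.23145244 0.09419119]
```

View pics/c1.png

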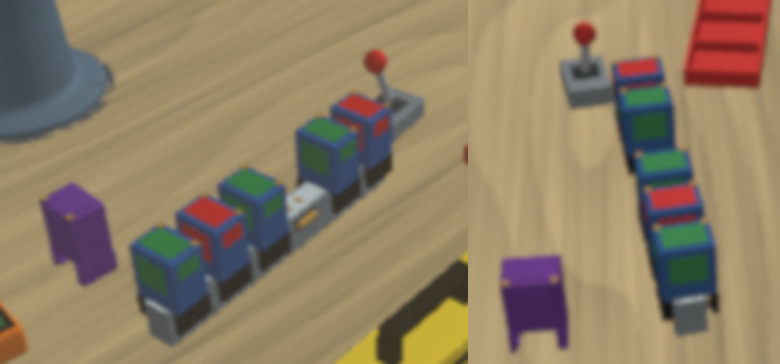

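```bash
cat >> h.py <<'E'
from scipy.spatial.transform import Rotation as Ro
def pose():
    s=bot.read_state(); return np.array(s['ee_pos']),Ro.from_euler('xyz',s['ee_rot']).as_matrix(),s
def go(p,jaw=None):
    """print tool-axis deltas (cm) at current orientation, and turn about tool x (deg) to bring jaw axis to world angle jaw (deg, mod 180); target tool vertical"""
    e,R,s=pose(); d=R.T@(np.array(p)-e)*100
    print('t',round(s['t'],2),'tcp',np.round(e,4),'jaw',round(np.degrees(np.arctan2(R[1,1],R[0,1])),1),'tilt',np.round(R[:2,0],3),'F',np.round(s['wrist_force'],1),'op',round(s['opening'],3))
    print('shift(then turn)',np.round(d,2))
    if jaw is not None:
        j=np.radians(jaw); best=None
        for sgn in (1,-1):
            y=sgn*np.array([np.cos(j),np.sin(j),0]); x=np.array([0,0,-1.]); z=np.cross(x,y); Rt=np.stack([x,y,z],1)
            rv=np.degrees(Ro.from_matrix(R.T@Rt).as_rotvec()); print('  rotvec',np.round(rv,1),'shift if after turn',np.round(Rt.T@(np.array(p)-e)*100,2))
E
python3 - <<'E'
from h import *
e,R,s=pose(); print(np.round(R,2)); T=np.array(viewer.camera_info('wrist')['T']); print(np.round(R.T@(T[:3,3]-e),3), np.round(R.T@T[:3,:3],2), viewer.camera_info('wrist')['intrinsics'])
go([0.40,0.16,0.36],0)
E
```

```text
[[-0.    0.42  0.91]
 [-0.    0.91 -0.42]
 [-1.   -0.   -0.  ]]
[-0.18  -0.    -0.078] [[ 0.   -0.27  0.96]
 [ 1.    0.   -0.  ]
 [-0.    0.96  0.27]] [[358.29651709   0.         317.85732015]
 [  0.         358.29651709 203.70206917]
 [  0.           0.           1.        ]]
t 0.9 tcp [0.2744 0.5892 0.2055] jaw 65.0 tilt [-0. -0.] F [-0.1  0.2 -0.2] op 1.001
shift(then turn) [-15.45 -33.61  29.51]
  rotvec [65. -0.  0.] shift if after turn [-15.45  12.56  42.92]
  rotvec [-115.   -0.   -0.] shift if after turn [-15.45 -12.56 -42.92]
```

Call:
servo_tool --pt "9.4 -3 -2.6 2.3 0 0 0" --pt "9.4 -3 -2.6 2.3 0 0 0" --pt "9.4 -3 -2.6 2.3 0 0 0" --pt "9.4 -3 -2.6 2.3 0 0 0" --pt "9.4 -3 -2.6 2.3 0 0 0"

```text
t: 1.4
ee_pos: [0.3238, 0.4215, 0.3568]
ee_rot: [0.966, 1.57, 0.531]
wrist_force: [1.4, 0.9, -0.0]
opening: 1.001
```

Call:
servo_tool --pt "9.4 0 -3.4 3 0 0 0" --pt "9.4 0 -3.4 3 0 0 0" --pt "9.4 0 -3.4 3 0 0 0" --pt "9.4 0 -3.4 3 0 0 0" --pt "9.4 0 -3.4 3 0 0 0"

```text
t: 1.9
ee_pos: [0.388, 0.2038, 0.3557]
ee_rot: [0.624, 1.57, 0.189]
wrist_force: [2.3, 0.4, -0.2]
opening: 1.001
```

Call:
servo_tool --pt "9.4 0 -2 1.6 8.1 0 0" --pt "9.4 0 0 0 8.1 0 0" --pt "9.4 0 0 0 8.1 0 0" --pt "9.4 0 0 0 8.1 0 0" --pt "9.4 0 0 0 8.1 0 0"

```text
t: 2.4
ee_pos: [0.394, 0.1804, 0.3556]
ee_rot: [1.346, 1.57, 0.197]
wrist_force: [-1.0, 0.4, -0.1]
opening: 0.999
```

Call:
servo_tool --pt "9.4 0 0 0 8.1 0 0" --pt "9.4 0 0 0 8.1 0 0" --pt "9.4 0 0 0 8.1 0 0" --pt "9.4 0 0 0 0 0 0" --pt "9.4 0 0 0 0 0 0"

```text
t: 2.9
ee_pos: [0.394, 0.1805, 0.3556]
ee_rot: [1.712, 1.571, 0.149]
wrist_force: [-0.8, 1.1, 0.1]
opening: 0.992
```

```bash
python3 - <<'E'
from h import *
import pickle
go([0.40,0.16,0.36],0); c=viewer.camera_info('wrist'); snap('wrist','w1'); pickle.dump(c,open('w1.pkl','wb'))
for q in ['rail','green_1','red_1','isolator_base','isolator_tip','reject_tray']:
    print(q,[(np.round(r['xyz'],3).tolist(),round(r['confidence'],2)) for r in viewer.find_in(q,'wrist')])
E
```

```text
t 2.9 tcp [0.394  0.1805 0.3556] jaw 0.4 tilt [0. 0.] F [-0.8  1.1  0.1] op 0.992
shift(then turn) [-0.44  0.58  2.06]
  rotvec [ 0.4 -0.  -0. ] shift if after turn [-0.44  0.6   2.05]
  rotvec [-179.6    0.    -0. ] shift if after turn [-0.44 -0.6  -2.05]
rail [([0.447, 0.036, 0.043], 0.92)]
green_1 [([0.443, 0.104, 0.102], 0.91), ([0.469, -0.125, 0.103], 0.71), ([0.455, 0.002, 0.102], 0.59)]
red_1 [([0.44, 0.16, 0.102], 0.94), ([0.464, -0.041, 0.092], 0.77), ([0.339, -0.139, 0.085], 0.63)]
isolator_base [([0.378, 0.262, 0.026], 0.96)]
isolator_tip [([0.377, 0.235, 0.104], 0.62)]
reject_tray [([0.542, 0.329, 0.005], 0.89), ([0.469, -0.125, 0.104], 0.62), ([0.779, 0.032, 0.019], 0.16)]
```

View pics/w1.png

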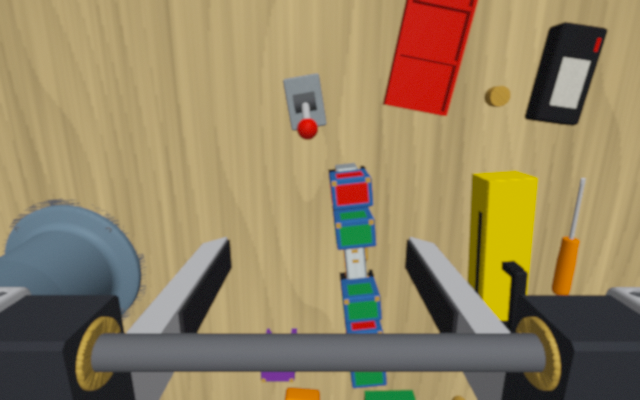

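Call:
servo_tool --pt "0 4 -1.6 -1.1 0 0 0" --pt "0 3.5 0 0 0 0 0" --pt "0 3.5 0 0 0 0 0" --pt "0 3 0 0 0 0 0" --pt "0 0 0 0 0 0 0"

```text
t: 3.75
ee_pos: [0.3751, 0.1909, 0.2112]
ee_rot: [-1.372, 1.562, -2.939]
wrist_force: [0.2, 0.0, 0.5]
opening: 0.616
```

Call:
servo_tool --pt "0 0 0 0 0 0 0" --pt "0 3.5 0 0 0 0 0" --pt "0 3.5 0 0 0 0 0" --pt "0 3.5 0 0 0 0 0" --pt "0 3.3 0 0 0 0 0"

```text
t: 4.25
ee_pos: [0.3803, 0.192, 0.0788]
ee_rot: [1.772, 1.566, 0.205]
wrist_force: [0.3, 1.0, 0.8]
opening: 0.185
```

Call:
servo_tool --pt "0 0 0 -1 0 0 0" --pt "0 0 -0.1 -1 0 0 0" --pt "0 0 -0.1 -1 0 0 0" --pt "0 0 -0.1 -1 0 0 0" --pt "0 0 -0.1 -1 0 0 0"

```text
t: 4.75
ee_pos: [0.3748, 0.243, 0.0791]
ee_rot: [1.898, 1.568, 0.332]
wrist_force: [0.1, -1.1, 1.0]
opening: 0.006
```

Call:
servo_tool --pt "0 0 -0.1 -1 0 0 0" --pt "0 0 -0.1 -1 0 0 0" --pt "0 0 -0.1 -0.7 0 0 0" --pt "0 0 0 0 0 0 0" --pt "0 0 0 0 0 0 0"

```text
t: 5.25
ee_pos: [0.3706, 0.2686, 0.0773]
ee_rot: [-1.932, 1.571, 2.785]
wrist_force: [-0.4, 0.8, -0.2]
opening: 0.006
```

Call:
servo_tool --pt "0 0 0 -0.5 0 0 0" --pt "0 0 -0.1 -0.5 0 0 0" --pt "0 0 0 -0.4 0 0 0" --pt "0 0 0 -0.2 0 0 0" --pt "0 0 0 0 0 0 0"

```text
t: 5.75
ee_pos: [0.3699, 0.2783, 0.0772]
ee_rot: [-0.099, 1.554, -1.662]
wrist_force: [0.6, -29.2, 9.5]
opening: 0.006
```

```bash
python3 - <<'E'
from h import *
go([0.4,0.2,0.2],0)
a=snap('scene','s1')[70:170,270:380]; b=snap('side','d1')[120:220,200:310]
cv2.imwrite('pics/c2.png',np.hstack([cv2.resize(x[:,:,::-1],None,fx=3.6,fy=3.6,interpolation=2) for x in (a,b)]))
E
```

```text
t 5.75 tcp [0.3699 0.2783 0.0772] jaw 0.5 tilt [-0.002 -0.017] F [  0.6 -29.2   9.5] op 0.006
shift(then turn) [-12.15   2.93   8.06]
  rotvec [0.5 1.  0.1] shift if after turn [-12.28   3.01   7.83]
  rotvec [-1.795e+02 -1.000e-01  1.500e+00] shift if after turn [-12.28  -3.01  -7.83]
```

View pics/c2.png

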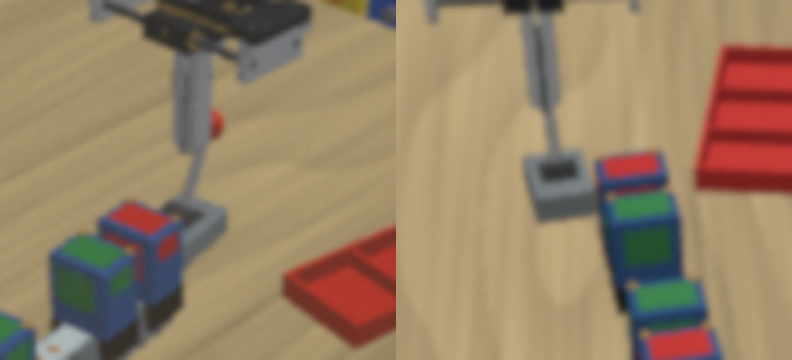

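Call:
servo_tool --pt "0 0 0 1.5 0 0 0" --pt "0 0 0 2 0 0 0" --pt "0 -3.5 0 0 0 0 0" --pt "0 -4.5 0 0 0 0 0" --pt "0 -4.5 0 0 0 0 0"

```text
t: 6.35
ee_pos: [0.3693, 0.2493, 0.2037]
ee_rot: [-1.746, 1.57, 2.97]
wrist_force: [0.3, 0.5, 0.1]
opening: 0.007
```

Call:
servo_tool --pt "9.4 -3 2 3 0 0 0" --pt "9.4 -3 2 3 0 0 0" --pt "9.4 -3 2 3 0 0 0" --pt "9.4 -3 2 3 0 0 0" --pt "9.4 -3 1 3 0 0 0"

```text
t: 6.85
ee_pos: [0.4613, 0.0986, 0.3538]
ee_rot: [2.163, 1.57, 0.596]
wrist_force: [0.4, 0.9, -0.7]
opening: 0.395
```

Call:
servo_tool --pt "9.4 0 0 0 0 0 0" --pt "9.4 0 0 0 0 0 0" --pt "9.4 0 0 0 0 0 0" --pt "9.4 0 0 0 0 0 0" --pt "9.4 0 0 0 0 0 0"

```text
t: 7.35
ee_pos: [0.4597, 0.1007, 0.3513]
ee_rot: [-1.668, 1.569, 3.05]
wrist_force: [0.7, -0.7, 0.5]
opening: 0.817
```

```bash
python3 - <<'E'
from h import *
import pickle
go([0.46,0.1,0.36],0); c=viewer.camera_info('wrist'); im=snap('wrist','w2'); pickle.dump(c,open('w2.pkl','wb'))
for q in ['rail','green_1','red_1','ready_tray','cover','isolator_base','isolator_tip','reject_tray']:
    print(q,[(np.round(r['xyz'],3).tolist(),round(r['confidence'],2)) for r in viewer.find_in(q,'wrist')])
snap('scene','s2');snap('side','d2')
for c in ('scene','side'):
    for q in ['rail','ready_tray','reject_tray','isolator_tip','cover']:
        print(c,q,[(np.round(r['xyz'],3).tolist(),round(r['confidence'],2)) for r in viewer.find_in(q,c)])
E
```

```text
t 7.35 tcp [0.4597 0.1007 0.3513] jaw 0.3 tilt [-0.002  0.   ] F [ 0.7 -0.7  0.5] op 0.817
shift(then turn) [-0.87  0.03  0.07]
  rotvec [ 0.3 -0.   0.1] shift if after turn [-0.87  0.03  0.07]
  rotvec [-179.7   -0.2   -0. ] shift if after turn [-0.87 -0.03 -0.07]
rail [([0.452, 0.044, 0.042], 0.8), ([0.659, 0.048, 0.058], 0.48)]
green_1 [([0.47, -0.103, 0.1], 0.85), ([0.456, -0.006, 0.101], 0.84), ([0.442, 0.1, 0.102], 0.8)]
red_1 [([0.352, -0.12, 0.075], 0.83), ([0.463, -0.053, 0.102], 0.77), ([0.439, 0.154, 0.103], 0.73), ([0.776, -0.077, 0.01], 0.34)]
ready_tray [([0.526, -0.296, 0.004], 0.86)]
cover [([0.657, 0.048, 0.058], 0.77)]
isolator_base [([0.376, 0.264, 0.024], 0.6)]
isolator_tip [([0.374, 0.28, 0.062], 0.51), ([0.456, -0.006, 0.098], 0.45)]
reject_tray [([0.533, 0.284, 0.005], 0.9)]
scene rail [([0.783, -0.136, 0.012], 0.68), ([0.648, 0.266, 0.021], 0.65), ([0.465, 0.03, 0.025], 0.57)]
scene ready_tray [([0.529, -0.348, 0.003], 0.78)]
scene reject_tray [([0.547, 0.35, 0.012], 0.86), ([0.486, -0.074, 0.087], 0.61), ([0.654, -0.262, 0.027], 0.19)]
scene isolator_tip [([0.468, 0.027, 0.022], 0.74), ([0.65, -0.264, 0.029], 0.5)]
scene cover [([0.379, 0.273, 0.032], 0.65), ([0.693, -0.063, 0.057], 0.58)]
side rail [([0.722, 0.272, 0.03], 0.7), ([0.776, -0.137, 0.008], 0.67), ([0.474, -0.139, 0.024], 0.55)]
side ready_tray []
side reject_tray [([0.645, 0.265, 0.021], 0.63), ([0.552, 0.348, 0.007], 0.6)]
side isolator_tip []
side cover [([0.668, -0.068, 0.058], 0.71)]
```

View pics/w2.png

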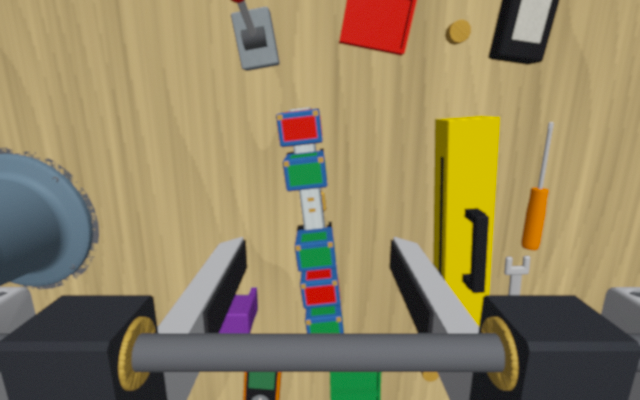

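```bash
python3 - <<'E'
from h import *
import pickle
P={}
for n in ('w1','w2'):
    c=pickle.load(open(n+'.pkl','rb')); im=cv2.imread(f'pics/{n}.png').astype(int); B,G,R=im[...,0],im[...,1],im[...,2]
    for col,m in (('g',(G>90)&(R<60)&(B<100)),('r',(R>150)&(G<70)&(B<70))):
        k,l,st,ce=cv2.connectedComponentsWithStats(m.astype(np.uint8))
        for i in range(1,k):
            if 250<st[i,4]<2000 and 270<ce[i,0]<390:
                print(n,col,np.round(ce[i],1),st[i].tolist(),np.round(at_z('',ce[i],0.10,c),4)); P.setdefault(n,[]).append(ce[i])
E
```

```text
w1 g [355.5 234.6] [340, 225, 31, 20, 526] [0.4427 0.0969 0.1   ]
w1 g [362.3 309.8] [348, 301, 29, 18, 439] [ 0.4559 -0.0126  0.1   ]
w1 g [368.  377.4] [355, 371, 27, 14, 325] [ 0.4686 -0.1236  0.1   ]
w1 g [389.6 395.3] [365, 391, 50, 9, 408] [ 0.5019 -0.1552  0.1   ]
w1 r [351.8 193.4] [336, 183, 32, 22, 554] [0.4361 0.1516 0.1   ]
w2 g [304.7 173.9] [289, 163, 33, 23, 611] [0.4426 0.0969 0.1   ]
w2 g [315.3 256.8] [300, 247, 31, 20, 507] [ 0.4559 -0.0124  0.1   ]
w2 g [324.7 327.5] [310, 322, 29, 11, 276] [ 0.4693 -0.1178  0.1   ]
w2 g [355.  385.2] [331, 371, 49, 29, 1396] [ 0.5142 -0.2134  0.1   ]
w2 r [298.9 128.1] [282, 117, 34, 23, 650] [0.436  0.1517 0.1   ]
w2 r [320.  294.5] [306, 286, 29, 18, 443] [ 0.4624 -0.067   0.1   ]
```

```bash
python3 - <<'E'
from h import *
for n,cam in (('s0','scene'),('d0','side'),('s2','scene'),('d2','side')):
    im=cv2.imread(f'pics/{n}.png').astype(int); B,G,R=im[...,0],im[...,1],im[...,2]
    for col,m in (('g',(G>70)&(R<70)&(B<90)&(G>R+30)),('r',(R>110)&(G<70)&(B<70))):
        m=cv2.morphologyEx(m.astype(np.uint8),cv2.MORPH_CLOSE,np.ones((3,3)))
        k,l,st,ce=cv2.connectedComponentsWithStats(m)
        for i in np.argsort(-st[1:,4])[:3]+1:
            q=at_z(cam,ce[i],0.01)
            if abs(abs(q[1])-0.35)>.05: continue
            cnt=max(cv2.findContours((l==i).astype(np.uint8),0,1)[0],key=len)[:,0,:]
            for z in (0.01,0.022):
                w=np.array([at_z(cam,p,z)[:2] for p in cnt],dtype=np.float32)
                r=cv2.minAreaRect(w*1000); print(n,col,z,np.round(r[0],1),np.round(r[1],1),round(r[2],1))
E
```

```text
s0 g 0.01 [ 525.  -336.8] [100.3 207.4] 1.9
s0 g 0.022 [ 535.2 -339.9] [ 98.5 203.7] 1.9
s0 r 0.01 [546.6 356.7] [223.2 103.6] 79.9
s0 r 0.022 [556.5 341.3] [219.3 101.8] 79.9
d0 g 0.01 [ 526.9 -338.3] [ 84.7 215.9] 1.8
d0 g 0.022 [ 525.8 -347.7] [ 83.5 212.8] 1.8
d0 r 0.01 [546.4 353.7] [230.1  85.1] 80.1
d0 r 0.022 [545.  334.4] [226.9  83.9] 80.1
s2 g 0.01 [ 525.1 -336.7] [100.2 207.5] 1.8
s2 g 0.022 [ 535.3 -339.8] [ 98.4 203.8] 1.8
s2 r 0.01 [546.9 356.8] [223.3 103.4] 79.7
s2 r 0.022 [556.7 341.4] [219.4 101.6] 79.7
d2 g 0.01 [ 526.9 -338.2] [ 84.7 215.8] 1.8
d2 g 0.022 [ 525.8 -347.7] [ 83.5 212.8] 1.8
d2 r 0.01 [546.4 353.8] [229.9  85. ] 80.0Traceback (most recent call last):
  File "<stdin>", line 12, in <module>
  File "h.py", line 8, in at_z
    c=info or viewer.camera_info(cam); T=np.array(c['T']); d=T[:3,:3]@np.linalg.inv(np.array(c['intrinsics']))@np.array([uv[0],uv[1],1.]); o=T[:3,3]; return o+d*(z-o[2])/d[2]
              ~~~~~~~~~~~~~~~~~~^^^^^
ValueError: time passes only in moves, steps and waits
```

Call:
servo_tool --pt "9.4 0 0 0 -6.6 0 0" --pt "9.4 3 -0.9 -2.7 0 0 0" --pt "9.4 3 -0.85 -2.65 0 0 0" --pt "9.4 4 0 0 0 0 0" --pt "9.4 4 0 0 0 0 0"

```text
t: 8.9
ee_pos: [0.4365, 0.1516, 0.2116]
ee_rot: [1.536, 1.569, 0.086]
wrist_force: [1.6, -0.7, -1.0]
opening: 1.0
```

Call:
servo_tool --pt "9.4 4 0 0 0 0 0" --pt "9.4 0 0 0 0 0 0" --pt "9.4 0 0 0 0 0 0" --pt "9.4 0 0 0 0 0 0" --pt "9.4 0 0 0 0 0 0"

```text
t: 9.4
ee_pos: [0.4383, 0.151, 0.1751]
ee_rot: [1.54, 1.566, 0.089]
wrist_force: [-0.4, -0.3, 0.4]
opening: 1.0
```

```bash
python3 - <<'E'
from h import *
go([0.436,0.1517,0.058],6.9)
E
```

```text
t 9.4 tcp [0.4383 0.151  0.1751] jaw 6.8 tilt [0.005 0.   ] F [-0.4 -0.3  0.4] op 1.0
shift(then turn) [11.71 -0.28 -0.1 ]
  rotvec [-0.1  0.  -0.3] shift if after turn [11.71 -0.22 -0.1 ]
  rotvec [179.9  -0.4  -0. ] shift if after turn [11.71  0.22  0.1 ]
```

Call:
servo_tool --pt "9.4 4 -0.2 -0.1 0 0 -0.3" --pt "9.4 4 0 0 0 0 0" --pt "9.4 3.7 0 0 0 0 0" --pt "9.4 0 0 0 0 0 0" --pt "5 0 0 0 0 0 0" --grip_force 50

```text
t: 9.9
ee_pos: [0.4352, 0.1517, 0.0569]
ee_rot: [-1.57, 1.567, -3.022]
wrist_force: [1.5, -0.3, -0.1]
opening: 0.945
```

Call:
servo_tool --pt "4 0 0 0 0 0 0" --pt "4 0 0 0 0 0 0" --pt "4 0 0 0 0 0 0" --pt "4 0 0 0 0 0 0" --pt "4 0 0 0 0 0 0" --grip_force 50

```text
t: 10.4
ee_pos: [0.436, 0.1517, 0.0566]
ee_rot: [-1.248, 1.571, -2.7]
wrist_force: [3.8, 1.3, -1.5]
opening: 0.55
```

Call:
servo_tool --pt "4 0 0 0 0 0 0" --pt "4 -0.5 0 0 0 0 0" --pt "4 -0.5 0 0 0 0 0" --pt "4 -1 0 0 0 0 0" --pt "4 -1 0 0 0 0 0"

```text
t: 10.9
ee_pos: [0.4328, 0.1514, 0.085]
ee_rot: [-1.574, 1.562, -3.025]
wrist_force: [-0.7, 0.1, -2.6]
opening: 0.554
```

Call:
servo_tool --pt "4 -2 0 0 0 0 0" --pt "4 -4 0 0 0 0 0" --pt "4 -4 0 0 0 0 0" --pt "4 -4 0 0 0 0 0" --pt "4 -3 0 0 0 0 0"

```text
t: 11.4
ee_pos: [0.4345, 0.1517, 0.2576]
ee_rot: [-1.556, 1.565, -3.007]
wrist_force: [0.5, 0.1, -1.8]
opening: 0.553
```

```bash
python3 - <<'E'
from h import *
go([0.53,0.27,0.25],-10)
E
```

```text
t 11.4 tcp [0.4345 0.1517 0.2576] jaw 6.8 tilt [-0.005 -0.001] F [ 0.5  0.1 -1.8] op 0.553
shift(then turn) [  0.7   10.9  -10.61]
  rotvec [16.8  0.1  0.3] shift if after turn [  0.76   7.35 -13.31]
  rotvec [-1.632e+02 -4.000e-01  1.000e-01] shift if after turn [ 0.76 -7.35 13.31]
```

Call:
servo_tool --pt "4 0 0 0 8.4 0 0.3" --pt "4 -1 0 0 8.4 0 0" --pt "4 -1 0.8 -4.5 0 0 0" --pt "4 -1 0.8 -4.5 0 0 0" --pt "4 -1 0.8 -4.5 0 0 0"

```text
t: 11.9
ee_pos: [0.4814, 0.2816, 0.2951]
ee_rot: [-0.888, 1.568, -2.633]
wrist_force: [1.4, -0.8, -2.2]
opening: 0.551
```

Call:
servo_tool --pt "4 0 0.8 -4.8 0 0 0" --pt "4 0 0.8 -4.8 0 0 0" --pt "4 0 0.8 -4.8 0 0 0" --pt "4 0 0 0 0 0 0" --pt "4 0 0 0 0 0 0"

```text
t: 12.4
ee_pos: [0.5296, 0.4183, 0.2932]
ee_rot: [-0.754, 1.565, -2.497]
wrist_force: [-0.5, -1.2, -2.3]
opening: 0.552
```

```bash
cat >> h.py <<'E'
def tray(col,img,c,z=0.022):
    """rim outline of a tray in a wrist image -> minAreaRect (mm) at height z"""
    B,G,R=[img[...,i].astype(int) for i in (2,1,0)]
    m=((G>60)&(R<70)&(B<90)&(G>R+30)) if col=='g' else ((R>90)&(G<70)&(B<70))
    m=cv2.morphologyEx(m.astype(np.uint8),cv2.MORPH_CLOSE,np.ones((5,5)))
    k,l,st,ce=cv2.connectedComponentsWithStats(m); i=1+np.argmax(st[1:,4])
    cnt=max(cv2.findContours((l==i).astype(np.uint8),0,1)[0],key=len)[:,0,:]
    w=np.array([at_z('',p,z,c)[:2] for p in cnt],dtype=np.float32)
    return st[i].tolist(),cv2.minAreaRect(w*1000)
E
python3 - <<'E'
from h import *
go([0.53,0.42,0.3],-10)
c=viewer.camera_info('wrist'); im=snap('wrist','w3')
for z in (0,0.022): print(z,tray('r',im,c,z))
E
```

```text
t 12.4 tcp [0.5296 0.4183 0.2932] jaw -9.9 tilt [-0.004 -0.003] F [-0.5 -1.2 -2.3] op 0.552
shift(then turn) [-0.68  0.01 -0.17]
  rotvec [0.1 0.2 0.2] shift if after turn [-0.68  0.01 -0.17]
  rotvec [-179.9   -0.3    0.3] shift if after turn [-0.68 -0.01  0.17]
0 ([308, 134, 68, 97, 5156], ((554.1407470703125, 387.4953308105469), (132.1537628173828, 89.00318908691406), 79.97704315185547))
0.022 ([308, 134, 68, 97, 5156], ((553.6029052734375, 392.5094909667969), (126.00204467773438, 84.86009216308594), 79.97720336914062))
```

View pics/w3.png

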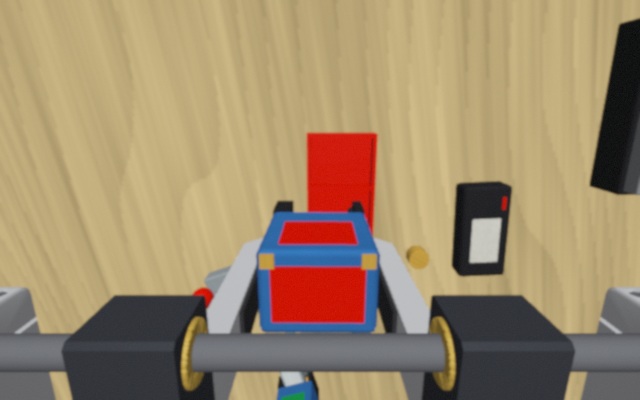

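Call:
servo_tool --pt "4 3.5 2.8 -0.5 0 0.2 0.2" --pt "4 4.5 0 0 0 0 0" --pt "4 4.5 0 0 0 0 0" --pt "4 4.5 0 0 0 0 0" --pt "4 3 0 0 0 0 0"

```text
t: 12.95
ee_pos: [0.5579, 0.416, 0.0923]
ee_rot: [-1.333, 1.571, -3.079]
wrist_force: [-0.7, 1.2, -2.6]
opening: 0.549
```

Call:
servo_tool --pt "4 1 0 0 0 0 0" --pt "4 0 0 0 0 0 0" --pt "4 0 0 0 0 0 0" --pt "4 0 0 0 0 0 0" --pt "4 0 0 0 0 0 0"

```text
t: 13.45
ee_pos: [0.5611, 0.4193, 0.0879]
ee_rot: [2.257, 1.562, 0.512]
wrist_force: [-0.2, -1.0, -3.1]
opening: 0.55
```

```bash
python3 - <<'E'
from h import *
go([0.558,0.418,0.043],-10)
E
```

```text
t 13.45 tcp [0.5611 0.4193 0.0879] jaw -10.0 tilt [0.007 0.004] F [-0.2 -1.  -3.1] op 0.55
shift(then turn) [ 4.48 -0.31  0.2 ]
  rotvec [ 0.  -0.3 -0.4] shift if after turn [ 4.49 -0.28  0.18]
  rotvec [-180.     0.6   -0.5] shift if after turn [ 4.49  0.28 -0.18]
```

Call:
servo_tool --pt "4 2.5 -0.2 0.1 0 0 0" --pt "4 1.2 0 0 0 0 0" --pt "4 0.6 0 0 0 0 0" --pt "4 0 0 0 0 0 0" --pt "4 0 0 0 0 0 0"

```text
t: 13.95
ee_pos: [0.5584, 0.4184, 0.0429]
ee_rot: [2.282, 1.565, 0.537]
wrist_force: [0.9, 0.4, -2.0]
opening: 0.55
```

Call:
servo_tool --pt "4 0.1 0 0 0 0 0" --pt "4 0 0 0 0 0 0" --pt "7 0 0 0 0 0 0" --pt "7 0 0 0 0 0 0" --pt "7 0 0 0 0 0 0"

```text
t: 14.45
ee_pos: [0.5581, 0.4182, 0.0416]
ee_rot: [2.277, 1.566, 0.532]
wrist_force: [-0.4, -0.2, 0.4]
opening: 0.736
```

Call:
servo_tool --pt "9.4 0 0 0 0 0 0" --pt "9.4 -3 0 0 0 0 0" --pt "9.4 -4.5 0 0 0 0 0" --pt "9.4 -4.5 0 0 0 0 0" --pt "9.4 -4.5 0 0 0 0 0"

```text
t: 14.95
ee_pos: [0.557, 0.4176, 0.2081]
ee_rot: [2.288, 1.566, 0.544]
wrist_force: [1.5, -0.1, -1.0]
opening: 0.996
```

Call:
servo_tool --pt "9.4 -4.5 0 0 0 0 0" --pt "9.4 -4.5 0 0 0 0 0" --pt "9.4 0 0 0 0 0 0" --pt "9.4 0 0 0 0 0 0" --pt "9.4 0 0 0 0 0 0"

```text
t: 15.45
ee_pos: [0.5562, 0.4171, 0.2942]
ee_rot: [2.422, 1.569, 0.677]
wrist_force: [-0.1, 0.1, -0.1]
opening: 0.999
```

```bash
python3 - <<'E'
from h import *
go([0.4625,-0.0671,0.24],6.9)
c=viewer.camera_info('wrist'); im=snap('wrist','w4')
for z in (0,0.022): print(z,tray('r',im,c,z))
E
```

```text
t 15.45 tcp [0.5562 0.4171 0.2942] jaw -10.0 tilt [0.001 0.001] F [-0.1  0.1 -0.1] op 0.999
shift(then turn) [ 5.36 -0.85 49.32]
  rotvec [-16.9  -0.1  -0.1] shift if after turn [  5.42 -15.12  46.94]
  rotvec [ 1.631e+02 -1.000e-01  1.000e-01] shift if after turn [  5.42  15.12 -46.94]
0 ([286, 137, 68, 150, 7800], ((545.6192016601562, 347.63568115234375), (215.2459259033203, 89.54534149169922), 79.88819885253906))
0.022 ([286, 137, 68, 150, 7800], ((546.6712646484375, 354.39385986328125), (205.2547149658203, 85.38886260986328), 79.88810729980469))
```

View pics/w4.png

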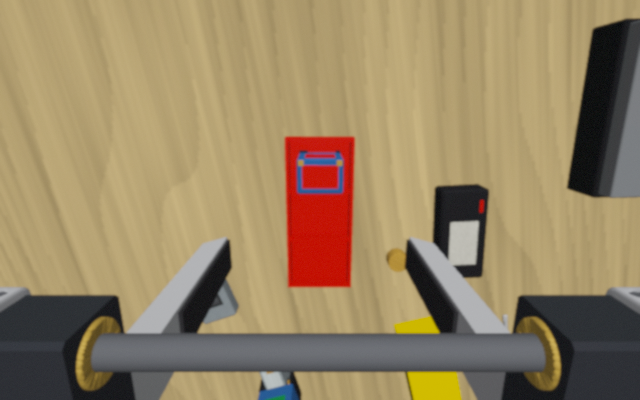

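Call:
servo_tool --pt "9.4 0 0 0 -8.5 0 0" --pt "9.4 0 0 0 -8.4 0 0" --pt "9.4 0 -1.5 4.7 0 0 0" --pt "9.4 0 -1.5 4.7 0 0 0" --pt "9.4 0 -1.5 4.7 0 0 0"

```text
t: 16.0
ee_pos: [0.5278, 0.2705, 0.2932]
ee_rot: [2.871, 1.57, 1.422]
wrist_force: [0.6, -0.8, 0.3]
opening: 0.999
```

Call:
servo_tool --pt "9.4 0 -1.5 4.7 0 0 0" --pt "9.4 0 -1.5 4.7 0 0 0" --pt "9.4 0 -1.5 4.7 0 0 0" --pt "9.4 0 -1.5 4.7 0 0 0" --pt "9.4 0 -1.5 4.7 0 0 0"

```text
t: 16.5
ee_pos: [0.4816, 0.0282, 0.2931]
ee_rot: [2.678, 1.568, 1.228]
wrist_force: [1.8, 0.1, -0.2]
opening: 1.002
```

Call:
servo_tool --pt "9.4 0 -1.5 4.7 0 0 0" --pt "9.4 0 -1.5 4.7 0 0 0" --pt "9.4 4 0 0 0 0 0" --pt "9.4 4 0 0 0 0 0" --pt "9.4 0 0 0 0 0 0"

```text
t: 17.0
ee_pos: [0.4605, -0.0657, 0.2076]
ee_rot: [-2.401, 1.559, 2.431]
wrist_force: [-0.0, -0.2, -0.4]
opening: 0.999
```

```bash
python3 - <<'E'
from h import *
go([0.4625,-0.0671,0.057],6.9)
E
```

```text
t 17.0 tcp [ 0.4605 -0.0657  0.2076] jaw 6.9 tilt [-0.009  0.008] F [-0.  -0.2 -0.4] op 0.999
shift(then turn) [15.06  0.3   0.29]
  rotvec [-0.  -0.5  0.5] shift if after turn [15.06  0.18  0.16]
  rotvec [180.    0.7   0.8] shift if after turn [15.06 -0.18 -0.16]
```

Call:
servo_tool --pt "9.4 3.5 0.15 0.15 0 0 0" --pt "9.4 4 0 0 0 0 0" --pt "9.4 4 0 0 0 0 0" --pt "9.4 3.5 0 0 0 0 0" --pt "5 0 0 0 0 0 0"

```text
t: 17.5
ee_pos: [0.464, -0.0662, 0.0612]
ee_rot: [-2.578, 1.563, 2.256]
wrist_force: [-0.1, -0.6, -0.0]
opening: 0.946
```

Call:
servo_tool --pt "4 0 0 0 0 0 0" --pt "4 0 0 0 0 0 0" --pt "4 0 0 0 0 0 0" --pt "4 0 0 0 0 0 0" --pt "4 0 0 0 0 0 0"

```text
t: 18.0
ee_pos: [0.4644, -0.0685, 0.0657]
ee_rot: [-1.905, 1.566, 2.931]
wrist_force: [-14.4, -2.9, 14.6]
opening: 0.547
```

Call:
servo_tool --pt "4 0 0 0 0 0 0" --pt "4 -0.5 0 0 0 0 0" --pt "4 -0.5 0 0 0 0 0" --pt "4 -1 0 0 0 0 0" --pt "4 -1 0 0 0 0 0"

```text
t: 18.5
ee_pos: [0.4667, -0.0677, 0.0952]
ee_rot: [2.216, 1.566, 0.766]
wrist_force: [0.8, -0.5, -2.2]
opening: 0.55
```

Call:
servo_tool --pt "4 -2 0 0 0 0 0" --pt "4 -4 0 0 0 0 0" --pt "4 -4 0 0 0 0 0" --pt "4 -4 0 0 0 0 0" --pt "4 -3 0 0 0 0 0"

```text
t: 19.0
ee_pos: [0.4685, -0.0687, 0.2704]
ee_rot: [1.451, 1.558, 0.002]
wrist_force: [0.9, -0.2, -2.5]
opening: 0.552
```

```bash
python3 - <<'E'
from h import *
go([0.5465,0.3525,0.24],-10)
E
```

```text
t 19.0 tcp [ 0.4685 -0.0687  0.2704] jaw 6.9 tilt [0.013 0.   ] F [ 0.9 -0.2 -2.5] op 0.552
shift(then turn) [  3.14  12.8  -40.87]
  rotvec [16.9 -0.  -0.7] shift if after turn [  3.04   0.37 -42.84]
  rotvec [-163.1    1.    -0. ] shift if after turn [ 3.04 -0.37 42.84]
```

```bash
python3 - <<'E'
from h import *
go([0.5465,0.3525,0.24],-10)
a=cv2.imread('pics/w3.png'); b=snap('wrist','w5')[:,:,::-1]
cv2.imwrite('pics/c3.png',np.hstack([x[170:350,180:460] for x in (a,b)]))
print(viewer.camera_info('wrist')['T'])
E
```

```text
t 19.0 tcp [ 0.4685 -0.0687  0.2704] jaw 6.9 tilt [0.013 0.   ] F [ 0.9 -0.2 -2.5] op 0.552
shift(then turn) [  3.14  12.8  -40.87]
  rotvec [16.9 -0.  -0.7] shift if after turn [  3.04   0.37 -42.84]
  rotvec [-163.1    1.    -0. ] shift if after turn [ 3.04 -0.37 42.84]
[[ 0.99244264  0.11089999  0.05252422  0.45669601]
 [ 0.12096327 -0.95612049 -0.26683608  0.0078541 ]
 [ 0.02062736  0.27117301 -0.96230957  0.45475277]
 [ 0.          0.          0.          1.        ]]
```

View pics/c3.png

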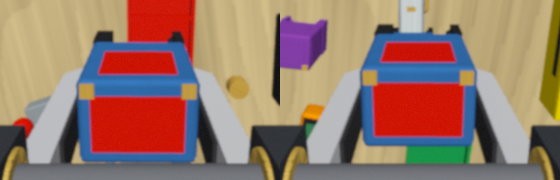

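Call:
servo_tool --pt "4 0 0 0 8.5 0 -0.8" --pt "4 0 0 0 8.4 0 0" --pt "4 0 0 -4.7 0 0 0" --pt "4 0 0 -4.8 0 0 0" --pt "4 0 0 -4.8 0 0 0"

```text
t: 19.55
ee_pos: [0.4923, 0.0741, 0.2661]
ee_rot: [-1.789, 1.565, 2.748]
wrist_force: [1.6, -0.9, -2.6]
opening: 0.549
```

Call:
servo_tool --pt "4 0 0 -4.8 0 0 0" --pt "4 0 0 -4.8 0 0 0" --pt "4 0 0.4 -4.8 0 0 0" --pt "4 0 0 -4.8 0 0 0" --pt "4 0 0 -4.8 0 0 0"

```text
t: 20.05
ee_pos: [0.5375, 0.3109, 0.2658]
ee_rot: [-1.875, 1.563, 2.663]
wrist_force: [0.7, -1.0, -1.0]
opening: 0.551
```

Call:
servo_tool --pt "4 0 0 -4.5 0 0 0" --pt "4 4 0 0 0 0 0" --pt "4 4 0 0 0 0 0" --pt "4 0 0 0 0 0 0" --pt "4 0 0 0 0 0 0"

```text
t: 20.55
ee_pos: [0.5441, 0.3528, 0.1854]
ee_rot: [-1.648, 1.561, 2.89]
wrist_force: [-0.6, 0.3, -0.6]
opening: 0.55
```

```bash
python3 - <<'E'
from h import *
go([0.5465,0.3525,0.053],-10)
E
```

```text
t 20.55 tcp [0.5441 0.3528 0.1854] jaw -10.0 tilt [-0.009  0.002] F [-0.6  0.3 -0.6] op 0.55
shift(then turn) [13.24  0.38  0.  ]
  rotvec [ 0.  -0.   0.6] shift if after turn [ 1.324e+01  2.500e-01 -1.000e-02]
  rotvec [-1.8e+02 -9.0e-01 -1.0e-01] shift if after turn [ 1.324e+01 -2.500e-01  1.000e-02]
```

Call:
servo_tool --pt "4 4 0.25 0 0 0 0.4" --pt "4 4 0 0 0 0 0" --pt "4 3 0 0 0 0 0" --pt "4 1.5 0 0 0 0 0" --pt "4 0 0 0 0 0 0"

```text
t: 21.05
ee_pos: [0.5459, 0.3522, 0.0601]
ee_rot: [-1.62, 1.568, 2.917]
wrist_force: [-0.7, 0.5, -1.7]
opening: 0.551
```

Call:
servo_tool --pt "4 0.4 0 0 0 0 0" --pt "4 0.2 0 0 0 0 0" --pt "4 0 0 0 0 0 0" --pt "4 0 0 0 0 0 0" --pt "4 0 0 0 0 0 0"

```text
t: 21.55
ee_pos: [0.5459, 0.3525, 0.0544]
ee_rot: [-1.86, 1.569, 2.678]
wrist_force: [0.1, -0.4, -1.9]
opening: 0.548
```

Call:
servo_tool --pt "4 0.2 0 0 0 0 0" --pt "4 0 0 0 0 0 0" --pt "4 0 0 0 0 0 0" --pt "4 0 0 0 0 0 0" --pt "4 0 0 0 0 0 0"

```text
t: 22.05
ee_pos: [0.5455, 0.3523, 0.0517]
ee_rot: [-1.588, 1.568, 2.951]
wrist_force: [-0.7, -0.6, -1.9]
opening: 0.549
```

Call:
servo_tool --pt "4 0.2 0 0 0 0 0" --pt "4 0 0 0 0 0 0" --pt "4 0 0 0 0 0 0" --pt "4 0 0 0 0 0 0" --pt "4 0 0 0 0 0 0"

```text
t: 22.55
ee_pos: [0.5458, 0.3525, 0.0513]
ee_rot: [-1.615, 1.568, 2.923]
wrist_force: [-3.1, -1.7, 5.4]
opening: 0.549
```

Call:
servo_tool --pt "4 0.2 0 0 0 0 0" --pt "4 0 0 0 0 0 0" --pt "4 0 0 0 0 0 0" --pt "4 0 0 0 0 0 0" --pt "4 0 0 0 0 0 0"

```text
t: 23.05
ee_pos: [0.5459, 0.3526, 0.0513]
ee_rot: [-1.466, 1.568, 3.073]
wrist_force: [-6.7, -3.5, 16.2]
opening: 0.551
```

Call:
servo_tool --pt "6 -0.1 0 0 0 0 0" --pt "7 0 0 0 0 0 0" --pt "9.4 0 0 0 0 0 0" --pt "9.4 0 0 0 0 0 0" --pt "9.4 0 0 0 0 0 0"

```text
t: 23.55
ee_pos: [0.5454, 0.3522, 0.0484]
ee_rot: [-1.523, 1.567, 3.016]
wrist_force: [0.3, 0.8, 0.6]
opening: 0.941
```

Call:
servo_tool --pt "9.4 -3 0 0 0 0 0" --pt "9.4 -4.5 0 0 0 0 0" --pt "9.4 -4.5 0 0 0 0 0" --pt "9.4 -4.5 0 0 0 0 0" --pt "9.4 0 0 0 0 0 0"

```text
t: 24.05
ee_pos: [0.5498, 0.3539, 0.2225]
ee_rot: [2.295, 1.559, 0.55]
wrist_force: [-0.4, 0.0, 1.6]
opening: 1.0
```

```bash
python3 - <<'E'
from h import *
go([0.4427,0.0969,0.21],6.9)
snap('wrist','w6')
E
```

```text
t 24.05 tcp [0.5498 0.3539 0.2225] jaw -10.0 tilt [0.01  0.006] F [-0.4  0.   1.6] op 1.0
shift(then turn) [ 0.98 -6.11 27.18]
  rotvec [-16.9  -0.4  -0.6] shift if after turn [  1.25 -13.72  24.23]
  rotvec [163.1  -0.8   0.5] shift if after turn [  1.25  13.72 -24.23]
```

Call:
servo_tool --pt "9.4 0 0 0 -8.5 0 0" --pt "9.4 0 0 0 -8.4 0 0" --pt "9.4 0 -2.3 4 0 0 0" --pt "9.4 0 -2.3 4 0 0 0" --pt "9.4 0 -2.3 4 0 0 0"

```text
t: 24.6
ee_pos: [0.4901, 0.2234, 0.2113]
ee_rot: [-1.628, 1.564, -3.077]
wrist_force: [-0.2, -0.8, 0.1]
opening: 1.001
```

Call:
servo_tool --pt "9.4 0 -2.3 4 0 0 0" --pt "9.4 0 -2.3 4 0 0 0" --pt "9.4 0 -2.2 4.2 0 0 0" --pt "9.4 3 0 0 0 0 0" --pt "9.4 3 0 0 0 0 0"

```text
t: 25.1
ee_pos: [0.4386, 0.0942, 0.1527]
ee_rot: [-1.954, 1.569, 2.877]
wrist_force: [0.4, 0.1, -0.0]
opening: 1.0
```

Call:
servo_tool --pt "9.4 1.5 0 0 0 0 0" --pt "9.4 0 0 0 0 0 0" --pt "9.4 0 0 0 0 0 0" --pt "9.4 0 0 0 0 0 0" --pt "9.4 0 0 0 0 0 0"

```text
t: 25.6
ee_pos: [0.4397, 0.0956, 0.1399]
ee_rot: [-2.097, 1.57, 2.737]
wrist_force: [-0.3, 0.0, 0.2]
opening: 1.0
```

```bash
python3 - <<'E'
from h import *
go([0.4427,0.0969,0.057],6.9)
E
```

```text
t 25.6 tcp [0.4397 0.0956 0.1399] jaw 6.9 tilt [-0.001  0.   ] F [-0.3  0.   0.2] op 1.0
shift(then turn) [ 8.29  0.32 -0.09]
  rotvec [ 0.  -0.   0.1] shift if after turn [ 8.29  0.31 -0.1 ]
  rotvec [-1.8e+02 -1.0e-01 -1.0e-01] shift if after turn [ 8.29 -0.31  0.1 ]
```

Call:
servo_tool --pt "9.4 3.3 0.3 -0.1 0 0 0" --pt "9.4 3 0 0 0 0 0" --pt "9.4 2 0 0 0 0 0" --pt "9.4 0 0 0 0 0 0" --pt "9.4 0 0 0 0 0 0"

```text
t: 26.1
ee_pos: [0.4422, 0.0969, 0.0568]
ee_rot: [-1.965, 1.569, 2.868]
wrist_force: [0.2, 0.7, -0.5]
opening: 0.999
```

Call:
servo_tool --pt "4 0 0 0 0 0 0" --pt "4 0 0 0 0 0 0" --pt "4 0 0 0 0 0 0" --pt "4 0 0 0 0 0 0" --pt "4 0 0 0 0 0 0"

```text
t: 26.6
ee_pos: [0.4418, 0.0969, 0.0562]
ee_rot: [-1.916, 1.568, 2.917]
wrist_force: [0.5, 1.0, -0.1]
opening: 0.608
```

Call:
servo_tool --pt "4 0 0 0 0 0 0" --pt "4 0 0 0 0 0 0" --pt "4 -0.5 0 0 0 0 0" --pt "4 -0.5 0 0 0 0 0" --pt "4 -1 0 0 0 0 0"

```text
t: 27.1
ee_pos: [0.4412, 0.0968, 0.0757]
ee_rot: [-1.82, 1.566, 3.013]
wrist_force: [0.0, -0.7, -2.3]
opening: 0.552
```

Call:
servo_tool --pt "4 -3 0 0 0 0 0" --pt "4 -4 0 0 0 0 0" --pt "4 -4 0 0 0 0 0" --pt "4 -4 0 0 0 0 0" --pt "4 -3 0 0 0 0 0"

```text
t: 27.6
ee_pos: [0.4414, 0.0968, 0.2578]
ee_rot: [-1.778, 1.567, 3.055]
wrist_force: [0.0, 0.2, -3.6]
opening: 0.55
```

```bash
python3 - <<'E'
from h import *
go([0.526,-0.20,0.29],1.8)
E
```

```text
t 27.6 tcp [0.4414 0.0968 0.2578] jaw 6.9 tilt [-0.004  0.   ] F [ 0.   0.2 -3.6] op 0.55
shift(then turn) [-3.26  4.8  30.48]
  rotvec [ 5.1 -0.   0.2] shift if after turn [-3.22  7.52 29.93]
  rotvec [-1.749e+02 -3.000e-01 -1.000e-01] shift if after turn [ -3.22  -7.52 -29.93]
```

Call:
servo_tool --pt "4 -3 0 0 5.1 0 0" --pt "4 0 0.1 4.5 0 0 0" --pt "4 0 0.1 4.5 0 0 0" --pt "4 0 0.1 4.5 0 0 0" --pt "4 0 0.1 4.5 0 0 0"

```text
t: 28.1
ee_pos: [0.4506, -0.0841, 0.2849]
ee_rot: [-1.9, 1.564, 2.845]
wrist_force: [1.1, 0.5, -2.2]
opening: 0.555
```

Call:
servo_tool --pt "4 0 0.1 4.5 0 0 0" --pt "4 0 0.1 4.5 0 0 0" --pt "4 0 0 4.5 0 0 0" --pt "4 0 0 4.5 0 0 0" --pt "4 0 0 3.5 0 0 0"

```text
t: 28.6
ee_pos: [0.4595, -0.2994, 0.2843]
ee_rot: [-2.074, 1.564, 2.669]
wrist_force: [0.4, 0.4, -2.6]
opening: 0.553
```

Call:
servo_tool --pt "4 0 0 0 0 0 0" --pt "4 0 0 0 0 0 0" --pt "4 0 0 0 0 0 0" --pt "4 0 0 0 0 0 0" --pt "4 0 0 0 0 0 0"

```text
t: 29.1
ee_pos: [0.461, -0.2968, 0.2858]
ee_rot: [-1.807, 1.568, 2.938]
wrist_force: [0.1, 0.2, -2.9]
opening: 0.551
```

```bash
python3 - <<'E'
from h import *
go([0.526,-0.28,0.29],1.8)
c=viewer.camera_info('wrist'); im=snap('wrist','w7')
for z in (0,0.022): print(z,tray('g',im,c,z))
E
```

```text
t 29.1 tcp [ 0.461  -0.2968  0.2858] jaw 1.9 tilt [-0.003  0.001] F [ 0.1  0.2 -2.9] op 0.551
shift(then turn) [-0.44  6.55 -1.46]
  rotvec [ 0.1 -0.   0.2] shift if after turn [-0.42  6.55 -1.47]
  rotvec [-1.799e+02 -3.000e-01 -1.000e-01] shift if after turn [-0.42 -6.55  1.47]
0 ([335, 122, 72, 129, 6867], ((528.5093383789062, -324.927978515625), (89.80245971679688, 174.31288146972656), 1.7284281253814697))
0.022 ([335, 122, 72, 129, 6867], ((525.175537109375, -319.946044921875), (85.55840301513672, 166.07498168945312), 1.7284603118896484))
```

View pics/w7.png

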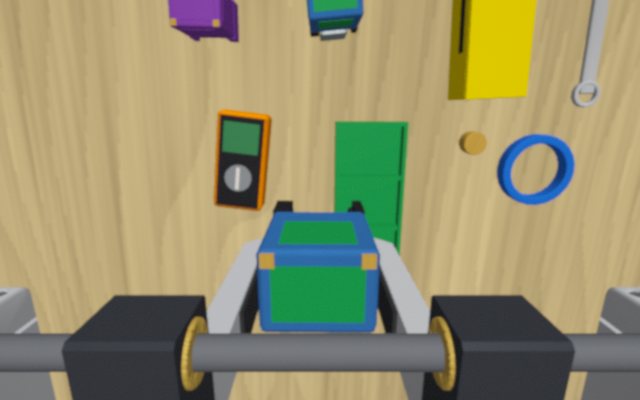

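Call:
servo_tool --pt "4 0 2.2 3.8 0 0 0" --pt "4 0 2.2 3.8 0 0 0" --pt "4 1 2 3.7 0 0 0" --pt "4 4.5 0 0 0 0 0" --pt "4 4.5 0 0 0 0 0"

```text
t: 29.65
ee_pos: [0.5293, -0.41, 0.1853]
ee_rot: [-0.459, 1.569, -1.998]
wrist_force: [0.5, -0.1, -3.0]
opening: 0.55
```

Call:
servo_tool --pt "4 4.5 0 0 0 0 0" --pt "4 3.5 0 0 0 0 0" --pt "4 0 0 0 0 0 0" --pt "4 0 0 0 0 0 0" --pt "4 0 0 0 0 0 0"

```text
t: 30.15
ee_pos: [0.5296, -0.4101, 0.1089]
ee_rot: [0.173, 1.567, -1.365]
wrist_force: [-1.0, 0.4, -3.2]
opening: 0.551
```

```bash
python3 - <<'E'
from h import *
go([0.5285,-0.408,0.0415],1.8)
E
```

```text
t 30.15 tcp [ 0.5296 -0.4101  0.1089] jaw 1.8 tilt [ 0.001 -0.003] F [-1.   0.4 -3.2] op 0.551
shift(then turn) [ 6.74 -0.1  -0.23]
  rotvec [ 0.   0.2 -0. ] shift if after turn [ 6.74 -0.1  -0.21]
  rotvec [-1.8e+02  1.0e-01  3.0e-01] shift if after turn [6.74 0.1  0.21]
```

Call:
servo_tool --pt "4 2.5 -0.1 -0.2 0 0 0" --pt "4 2.5 0 0 0 0 0" --pt "4 1.2 0 0 0 0 0" --pt "4 0.4 0 0 0 0 0" --pt "4 0 0 0 0 0 0"

```text
t: 30.65
ee_pos: [0.5279, -0.4078, 0.0419]
ee_rot: [-0.358, 1.569, -1.897]
wrist_force: [-0.7, -1.2, -2.4]
opening: 0.555
```

Call:
servo_tool --pt "4 0.2 0 0 0 0 0" --pt "4 0 0 0 0 0 0" --pt "4 0 0 0 0 0 0" --pt "4 0 0 0 0 0 0" --pt "4 0 0 0 0 0 0"

```text
t: 31.15
ee_pos: [0.528, -0.4081, 0.0417]
ee_rot: [-0.406, 1.569, -1.944]
wrist_force: [-3.1, 3.8, 9.4]
opening: 0.548
```

Contact; release, rise, and head to bay 2.

Call:
servo_tool --pt "6 -0.1 0 0 0 0 0" --pt "7 0 0 0 0 0 0" --pt "9.4 0 0 0 0 0 0" --pt "9.4 0 0 0 0 0 0" --pt "9.4 0 0 0 0 0 0"

```text
t: 31.65
ee_pos: [0.5267, -0.4066, 0.0383]
ee_rot: [-1.805, 1.568, 2.94]
wrist_force: [-0.0, -0.9, 0.5]
opening: 0.936
```

Call:
servo_tool --pt "9.4 -3 0 0 0 0 0" --pt "9.4 -4.5 0 0 0 0 0" --pt "9.4 -4.5 0 0 0 0 0" --pt "9.4 -4.5 0 0 0 0 0" --pt "9.4 0 0 0 -5.1 0 0"

```text
t: 32.15
ee_pos: [0.5301, -0.4097, 0.2124]
ee_rot: [0.476, 1.559, -0.971]
wrist_force: [-0.4, 0.2, 0.4]
opening: 0.999
```

```bash
python3 - <<'E'
from h import *
go([0.4559,-0.0125,0.14],6.9)
E
```

```text
t 32.15 tcp [ 0.5301 -0.4097  0.2124] jaw 7.1 tilt [ 0.007 -0.01 ] F [-0.4  0.2  0.4] op 0.999
shift(then turn) [  6.8   -2.52 -40.41]
  rotvec [ 0.2  0.6 -0.3] shift if after turn [  7.24  -2.6  -40.33]
  rotvec [-179.8    0.5    0.9] shift if after turn [ 7.24  2.6  40.33]
```

Call:
servo_tool --pt "9.4 0 -0.3 -4.5 0 0 0" --pt "9.4 0 -0.3 -4.5 0 0 0" --pt "9.4 0 -0.3 -4.5 0 0 0" --pt "9.4 0 -0.3 -4.5 0 0 0" --pt "9.4 0 -0.3 -4.5 0 0 0"

```text
t: 32.65
ee_pos: [0.4845, -0.1835, 0.2035]
ee_rot: [-1.916, 1.568, 2.917]
wrist_force: [0.9, -0.1, -0.1]
opening: 1.001
```

Call:
servo_tool --pt "9.4 0 -0.3 -4.5 0 0 0" --pt "9.4 0 -0.3 -4.5 0 0 0" --pt "9.4 0 -0.2 -4.5 0 0 0" --pt "9.4 0 -0.2 -4.4 0 0 0" --pt "9.4 3.5 0 0 0 0 0"

```text
t: 33.15
ee_pos: [0.456, -0.0057, 0.1729]
ee_rot: [1.283, 1.564, -0.161]
wrist_force: [0.8, -0.2, -0.8]
opening: 1.004
```

Call:
servo_tool --pt "9.4 3.5 0 0 0 0 0" --pt "9.4 0 0 0 0 0 0" --pt "9.4 0 0 0 0 0 0" --pt "9.4 0 0 0 0 0 0" --pt "9.4 0 0 0 0 0 0"

```text
t: 33.65
ee_pos: [0.4548, -0.0093, 0.1358]
ee_rot: [0.666, 1.57, -0.784]
wrist_force: [-0.6, 1.7, -0.2]
opening: 1.003
```

```bash
python3 - <<'E'
from h import *
go([0.4559,-0.0125,0.057],6.9)
E
```

```text
t 33.65 tcp [ 0.4548 -0.0093  0.1358] jaw 6.9 tilt [ 0. -0.] F [-0.6  1.7 -0.2] op 1.003
shift(then turn) [7.88 0.07 0.33]
  rotvec [-0.  0. -0.] shift if after turn [7.88 0.07 0.33]
  rotvec [180.  -0.  -0.] shift if after turn [ 7.88 -0.07 -0.33]
```

Call:
servo_tool --pt "9.4 3 0.1 0.3 0 0 0" --pt "9.4 3 0 0 0 0 0" --pt "9.4 1.9 0 0 0 0 0" --pt "9.4 0 0 0 0 0 0" --pt "9.4 0 0 0 0 0 0"

```text
t: 34.15
ee_pos: [0.4554, -0.0119, 0.056]
ee_rot: [-1.823, 1.569, 3.01]
wrist_force: [-0.1, -0.3, 0.8]
opening: 1.002
```

Call:
servo_tool --pt "4 0 0 0 0 0 0" --pt "4 0 0 0 0 0 0" --pt "4 0 0 0 0 0 0" --pt "4 0 0 0 0 0 0" --pt "4 0 0 0 0 0 0"

```text
t: 34.65
ee_pos: [0.4546, -0.0115, 0.055]
ee_rot: [-1.872, 1.568, 2.961]
wrist_force: [0.7, 0.4, 0.1]
opening: 0.614
```

Call:
servo_tool --pt "4 0 0 0 0 0 0" --pt "4 0 0 0 0 0 0" --pt "4 -0.5 0 0 0 0 0" --pt "4 -0.5 0 0 0 0 0" --pt "4 -1 0 0 0 0 0"

```text
t: 35.15
ee_pos: [0.4541, -0.0114, 0.0745]
ee_rot: [-1.898, 1.566, 2.935]
wrist_force: [0.0, -0.5, -2.8]
opening: 0.557
```

Call:
servo_tool --pt "4 -3 0 0 0 0 0" --pt "4 -4 0 0 0 0 0" --pt "4 -4 0 0 0 0 0" --pt "4 -4 0 0 0 0 0" --pt "4 0 0 0 5.1 0 0"

```text
t: 35.65
ee_pos: [0.4571, -0.0123, 0.2305]
ee_rot: [1.093, 1.566, -0.447]
wrist_force: [-0.0, -0.1, -2.8]
opening: 0.549
```

```bash
python3 - <<'E'
from h import *
go([0.5265,-0.341,0.20],1.8)
E
```

```text
t 35.65 tcp [ 0.4571 -0.0123  0.2305] jaw 1.7 tilt [ 0.005 -0.002] F [-0.  -0.1 -2.8] op 0.549
shift(then turn) [ 3.16  5.94 33.05]
  rotvec [-0.1  0.1 -0.3] shift if after turn [ 3.05  5.9  33.07]
  rotvec [179.9  -0.4  -0.2] shift if after turn [  3.05  -5.9  -33.07]
```

Call:
servo_tool --pt "4 0 0.8 4.7 0 0 0" --pt "4 0 0.8 4.7 0 0 0" --pt "4 0 0.8 4.7 0 0 0" --pt "4 0 0.8 4.7 0 0 0" --pt "4 0 0.9 4.7 0 0 0"

```text
t: 36.15
ee_pos: [0.5022, -0.2464, 0.2233]
ee_rot: [-1.997, 1.564, 2.747]
wrist_force: [0.9, 0.6, -2.3]
opening: 0.552
```

Call:
servo_tool --pt "4 0 0.9 4.7 0 0 0" --pt "4 0 0.9 4.8 0 0 0" --pt "4 3.5 0 0 0 0 0" --pt "4 3.5 0 0 0 0 0" --pt "4 3.5 0 0 0 0 0"

```text
t: 36.65
ee_pos: [0.5227, -0.339, 0.1169]
ee_rot: [-2.037, 1.564, 2.707]
wrist_force: [-0.4, 0.7, -2.8]
opening: 0.547
```

Call:
servo_tool --pt "4 1.5 0 0 0 0 0" --pt "4 0 0 0 0 0 0" --pt "4 0 0 0 0 0 0" --pt "4 0 0 0 0 0 0" --pt "4 0 0 0 0 0 0"

```text
t: 37.15
ee_pos: [0.5252, -0.3403, 0.1067]
ee_rot: [-0.249, 1.569, -1.788]
wrist_force: [0.3, -0.1, -3.4]
opening: 0.551
```

```bash
python3 - <<'E'
from h import *
go([0.5265,-0.341,0.041],1.8)
E
```

```text
t 37.15 tcp [ 0.5252 -0.3403  0.1067] jaw 1.8 tilt [-0.    -0.002] F [ 0.3 -0.1 -3.4] op 0.551
shift(then turn) [6.57 0.13 0.06]
  rotvec [0.  0.1 0. ] shift if after turn [6.57 0.13 0.07]
  rotvec [-180.    -0.     0.2] shift if after turn [ 6.57 -0.13 -0.07]
```

Call:
servo_tool --pt "4 2.5 0.1 0 0 0 0" --pt "4 2.5 0 0 0 0 0" --pt "4 1.2 0 0 0 0 0" --pt "4 0.3 0 0 0 0 0" --pt "4 0 0 0 0 0 0"

```text
t: 37.65
ee_pos: [0.5257, -0.3399, 0.0406]
ee_rot: [-1.335, 1.569, -2.874]
wrist_force: [0.1, -0.3, -1.8]
opening: 0.549
```

Call:
servo_tool --pt "4 0.2 0 0 0 0 0" --pt "4 0 0 0 0 0 0" --pt "4 0 0 0 0 0 0" --pt "4 0 0 0 0 0 0" --pt "4 0 0 0 0 0 0"

```text
t: 38.15
ee_pos: [0.5259, -0.3402, 0.0403]
ee_rot: [-1.119, 1.569, -2.658]
wrist_force: [-2.4, 2.6, 8.1]
opening: 0.549
```

Call:
servo_tool --pt "6 -0.1 0 0 0 0 0" --pt "7 0 0 0 0 0 0" --pt "9.4 0 0 0 0 0 0" --pt "9.4 0 0 0 0 0 0" --pt "9.4 0 0 0 0 0 0"

```text
t: 38.65
ee_pos: [0.525, -0.3394, 0.0383]
ee_rot: [-1.801, 1.568, 2.944]
wrist_force: [0.5, -0.0, 0.1]
opening: 0.938
```

Call:
servo_tool --pt "9.4 -3 0 0 0 0 0" --pt "9.4 -4 0 0 0 0 0" --pt "9.4 -4 0 0 0 0 0" --pt "9.4 -3 0 0 0 0 0" --pt "9.4 0 0 0 -5.1 0 0"

```text
t: 39.15
ee_pos: [0.5278, -0.3416, 0.1846]
ee_rot: [0.49, 1.563, -0.957]
wrist_force: [-0.1, 1.2, 0.7]
opening: 1.001
```

Call:
servo_tool --pt "9.4 0 -0.6 -4.5 0 0 0" --pt "9.4 0 -0.6 -4.5 0 0 0" --pt "9.4 0 -0.6 -4.5 0 0 0" --pt "9.4 0 -0.6 -4.5 0 0 0" --pt "9.4 0 -0.6 -4.2 0 0 0"

```text
t: 39.65
ee_pos: [0.468, -0.121, 0.1785]
ee_rot: [-1.95, 1.568, 2.883]
wrist_force: [0.8, -0.4, -0.2]
opening: 1.001
```

Call:
servo_tool --pt "9.4 2 0 0 0 0 0" --pt "9.4 2 0 0 0 0 0" --pt "9.4 0 0 0 0 0 0" --pt "9.4 0 0 0 0 0 0" --pt "9.4 0 0 0 0 0 0"

```text
t: 40.15
ee_pos: [0.4694, -0.1233, 0.1398]
ee_rot: [-1.531, 1.569, -2.981]
wrist_force: [-0.0, 0.3, 1.0]
opening: 0.998
```

```bash
python3 - <<'E'
from h import *
go([0.4691,-0.1217,0.057],6.9)
E
```

```text
t 40.15 tcp [ 0.4694 -0.1233  0.1398] jaw 6.9 tilt [-0.001 -0.   ] F [-0.   0.3  1. ] op 0.998
shift(then turn) [ 8.28 -0.   -0.16]
  rotvec [0.  0.  0.1] shift if after turn [ 8.28 -0.01 -0.16]
  rotvec [-1.8e+02 -1.0e-01  0.0e+00] shift if after turn [8.28 0.01 0.16]
```

Call:
servo_tool --pt "9.4 3.3 0 -0.2 0 0 0" --pt "9.4 3 0 0 0 0 0" --pt "9.4 1.9 0 0 0 0 0" --pt "9.4 0 0 0 0 0 0" --pt "9.4 0 0 0 0 0 0"

```text
t: 40.65
ee_pos: [0.469, -0.1212, 0.0578]
ee_rot: [-1.676, 1.569, -3.126]
wrist_force: [0.8, 0.4, 0.4]
opening: 1.0
```

Call:
servo_tool --pt "4 0 0 0 0 0 0" --pt "4 0 0 0 0 0 0" --pt "4 0 0 0 0 0 0" --pt "4 0 0 0 0 0 0" --pt "4 0 0 0 0 0 0"

```text
t: 41.15
ee_pos: [0.4684, -0.1207, 0.057]
ee_rot: [-1.841, 1.568, 2.992]
wrist_force: [-0.1, 0.0, 0.7]
opening: 0.612
```

Call:
servo_tool --pt "4 0 0 0 0 0 0" --pt "4 0 0 0 0 0 0" --pt "4 -0.5 0 0 0 0 0" --pt "4 -0.5 0 0 0 0 0" --pt "4 -1 0 0 0 0 0"

```text
t: 41.65
ee_pos: [0.4678, -0.1204, 0.0764]
ee_rot: [-1.983, 1.566, 2.85]
wrist_force: [-0.8, 0.4, -2.5]
opening: 0.549
```

Call:
servo_tool --pt "4 -3 0 0 0 0 0" --pt "4 -4 0 0 0 0 0" --pt "4 -4 0 0 0 0 0" --pt "4 -1 0 0 0 0 0" --pt "4 0 0 0 5.1 0 0"

```text
t: 42.15
ee_pos: [0.4689, -0.1211, 0.1979]
ee_rot: [-1.085, 1.569, -2.626]
wrist_force: [-0.3, 0.2, -2.7]
opening: 0.548
```

```bash
python3 - <<'E'
from h import *
go([0.5245,-0.274,0.11],1.8)
E
```

```text
t 42.15 tcp [ 0.4689 -0.1211  0.1979] jaw 1.7 tilt [-0.001 -0.001] F [-0.3  0.2 -2.7] op 0.548
shift(then turn) [ 8.79  5.11 15.44]
  rotvec [-0.1  0.   0.1] shift if after turn [ 8.79  5.08 15.46]
  rotvec [ 1.799e+02  1.000e-01 -1.000e-01] shift if after turn [  8.79  -5.08 -15.46]
```

Call:
servo_tool --pt "4 0 1.3 3.9 0 0 0" --pt "4 0 1.3 3.9 0 0 0" --pt "4 0 1.3 3.9 0 0 0" --pt "4 0 1.2 3.7 0 0 0" --pt "4 4 0 0 0 0 0"

```text
t: 42.65
ee_pos: [0.5275, -0.2792, 0.1598]
ee_rot: [0.527, 1.563, -1.016]
wrist_force: [1.0, -0.5, -2.0]
opening: 0.551
```

Call:
servo_tool --pt "4 4.3 0 0 0 0 0" --pt "4 0 0 0 0 0 0" --pt "4 0 0 0 0 0 0" --pt "4 0 0 0 0 0 0" --pt "4 0 0 0 0 0 0"

```text
t: 43.15
ee_pos: [0.5256, -0.2738, 0.1161]
ee_rot: [0.131, 1.569, -1.408]
wrist_force: [0.2, -0.1, -2.8]
opening: 0.551
```

```bash
python3 - <<'E'
from h import *
go([0.5245,-0.274,0.042],1.8)
E
```

```text
t 43.15 tcp [ 0.5256 -0.2738  0.1161] jaw 1.9 tilt [ 0.    -0.002] F [ 0.2 -0.1 -2.8] op 0.551
shift(then turn) [ 7.41 -0.11 -0.  ]
  rotvec [ 0.1  0.1 -0. ] shift if after turn [ 7.41 -0.11  0.02]
  rotvec [-179.9    0.     0.2] shift if after turn [ 7.41  0.11 -0.02]
```

Call:
servo_tool --pt "4 3 -0.1 0 0 0 0" --pt "4 2.7 0 0 0 0 0" --pt "4 1.3 0 0 0 0 0" --pt "4 0.3 0 0 0 0 0" --pt "4 0 0 0 0 0 0"

```text
t: 43.65
ee_pos: [0.5242, -0.2737, 0.0422]
ee_rot: [-0.772, 1.569, -2.311]
wrist_force: [-0.1, 0.3, -2.1]
opening: 0.553
```

Call:
servo_tool --pt "4 0.2 0 0 0 0 0" --pt "4 0 0 0 0 0 0" --pt "4 0 0 0 0 0 0" --pt "4 0 0 0 0 0 0" --pt "4 0 0 0 0 0 0"

```text
t: 44.15
ee_pos: [0.5244, -0.2739, 0.042]
ee_rot: [-0.884, 1.569, -2.423]
wrist_force: [-3.9, 3.2, 11.2]
opening: 0.55
```

Call:
servo_tool --pt "6 -0.1 0 0 0 0 0" --pt "7 0 0 0 0 0 0" --pt "9.4 0 0 0 0 0 0" --pt "9.4 0 0 0 0 0 0" --pt "9.4 0 0 0 0 0 0"

```text
t: 44.65
ee_pos: [0.523, -0.273, 0.0393]
ee_rot: [-1.811, 1.568, 2.933]
wrist_force: [-0.7, -0.8, -0.2]
opening: 0.935
```

Call:
servo_tool --pt "9.4 -3 0 0 0 0 0" --pt "9.4 -4.5 0 0 0 0 0" --pt "9.4 -4.5 0 0 0 0 0" --pt "9.4 -4.5 0 0 0 0 0" --pt "9.4 -3 1.4 -3.5 0 0 0"

```text
t: 45.15
ee_pos: [0.5369, -0.2406, 0.2384]
ee_rot: [0.187, 1.568, -1.356]
wrist_force: [0.8, -0.5, -0.2]
opening: 0.998
```

Call:
servo_tool --pt "9.4 -3 1.4 -3.5 0 0 0" --pt "9.4 -3 1.4 -3.5 0 0 0" --pt "9.4 -3 1.4 -3.5 0 0 0" --pt "9.4 -3 1.4 -3.5 0 0 0" --pt "9.4 0 1.4 -4 0 0 0"

```text
t: 45.65
ee_pos: [0.6031, -0.0548, 0.36]
ee_rot: [1.201, 1.565, -0.338]
wrist_force: [0.7, 1.0, 0.2]
opening: 0.996
```

Call:
servo_tool --pt "9.4 0 1.4 -4 0 0 0" --pt "9.4 0 1.4 -4 0 0 0" --pt "9.4 0 0 0 0 0 0" --pt "9.4 0 0 0 0 0 0" --pt "9.4 0 0 0 0 0 0"

```text
t: 46.15
ee_pos: [0.6263, 0.0244, 0.3541]
ee_rot: [-1.69, 1.567, 3.053]
wrist_force: [-0.5, -0.0, 0.8]
opening: 1.001
```

```bash
python3 - <<'E'
from h import *
import pickle
go([0.66,0.03,0.36],5)
c=viewer.camera_info('wrist'); im=snap('wrist','w8'); pickle.dump(c,open('w8.pkl','wb')); 
print(viewer.find_in('cover','wrist'))
E
```

```text
t 46.15 tcp [0.6263 0.0244 0.3541] jaw 1.8 tilt [-0.003  0.   ] F [-0.5 -0.   0.8] op 1.001
shift(then turn) [-0.6   3.38 -0.46]
  rotvec [-3.2 -0.   0.2] shift if after turn [-0.59  3.4  -0.27]
  rotvec [176.8   0.3   0. ] shift if after turn [-0.59 -3.4   0.27]
[{'xyz': [0.6317, -0.0051, 0.0572], 'confidence': 0.82}]
```

View pics/w8.png

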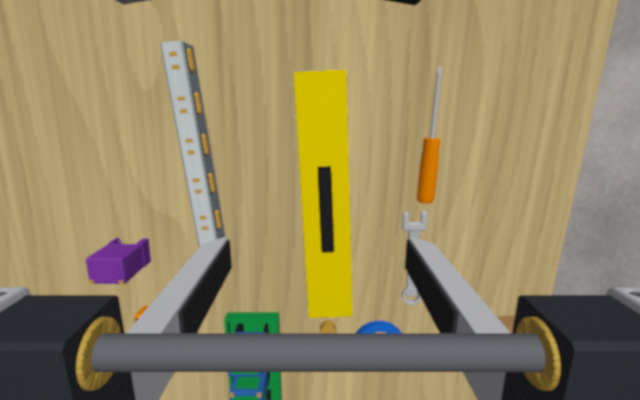

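```bash
cat > cov.py <<'E'
from h import *
def cover(im,c,zt=0.058,zh=0.096,v=True):
    R,G,B=[im[...,i].astype(int) for i in range(3)]
    y=((R>120)&(G>100)&(B<60)).astype(np.uint8); k,l,st,ce=cv2.connectedComponentsWithStats(y); i=1+np.argmax(st[1:,4])
    cnt=max(cv2.findContours((l==i).astype(np.uint8),0,1)[0],key=len); hull=cv2.convexHull(cnt)
    w=np.array([at_z('',p[0],zt,c)[:2] for p in hull],np.float32)*1000; r=cv2.minAreaRect(w); print('top',np.round(r[0],1),np.round(r[1],1),round(r[2],2))
    h=cv2.fillPoly(np.zeros_like(y),[hull],1); h=cv2.erode(h,np.ones((9,9)))
    b=((R<60)&(G<60)&(B<60)&(h>0)).astype(np.uint8); k,l,st,ce=cv2.connectedComponentsWithStats(b); i=1+np.argmax(st[1:,4])
    cnt=max(cv2.findContours((l==i).astype(np.uint8),0,1)[0],key=len)
    w=np.array([at_z('',p[0],zh,c)[:2] for p in cnt],np.float32)*1000; r=cv2.minAreaRect(w); print('handle',np.round(r[0],1),np.round(r[1],1),round(r[2],2),np.round(at_z('',ce[i],zh,c),4),st[i].tolist())
E
python3 - <<'E'
from cov import *
import pickle
im=cv2.imread('pics/w8.png')[:,:,::-1]; c=pickle.load(open('w8.pkl','rb')); cover(im,c)
print('rail ends z.042',[np.round(at_z('',p,0.042,c),4) for p in ((174,42),(214,244))])
E
```

```text
top [636.7 -30.9] [ 65.5 349.8] 4.47
handle [636.5 -27.2] [ 13.5 109.5] 4.58 [ 0.6363 -0.0248  0.096 ] [319, 168, 14, 83, 878]
rail ends z.042 [array([0.4377, 0.173 , 0.042 ]), array([ 0.4758, -0.1   ,  0.042 ])]
```

Call:
servo_tool --pt "6 3 0 0 -2.7 0 0" --pt "6 3 0.6 2.8 0 0 0" --pt "6 3 0 2.7 0 0 0" --pt "6 4 0 0 0 0 0" --pt "6 4 0 0 0 0 0"

```text
t: 46.75
ee_pos: [0.6364, -0.0312, 0.1834]
ee_rot: [-1.82, 1.569, 2.968]
wrist_force: [0.3, 0.4, 0.4]
opening: 0.642
```

Call:
servo_tool --pt "6 4 0 0 0 0 0" --pt "6 2 0 0 0 0 0" --pt "6 0 0 0 0 0 0" --pt "6 0 0 0 0 0 0" --pt "6 0 0 0 0 0 0"

```text
t: 47.25
ee_pos: [0.6376, -0.0297, 0.1267]
ee_rot: [1.157, 1.57, -0.336]
wrist_force: [-0.3, 0.0, 0.9]
opening: 0.639
```

```bash
python3 - <<'E'
from cov import *
go([0.6366,-0.030,0.07],4.5)
c=viewer.camera_info('wrist'); im=snap('wrist','w9'); cover(im,c)
E
```

```text
t 47.25 tcp [ 0.6376 -0.0297  0.1267] jaw 4.5 tilt [ 0.001 -0.   ] F [-0.3  0.   0.9] op 0.639
shift(then turn) [ 5.67 -0.11  0.02]
  rotvec [-0.  0. -0.] shift if after turn [ 5.67 -0.1   0.02]
  rotvec [ 1.8e+02 -1.0e-01 -0.0e+00] shift if after turn [ 5.67  0.1  -0.02]
top [634.8  -8.8] [ 65.4 238.6] 4.5
handle [636.3 -28.2] [ 15.6 109.1] 4.56 [ 0.6359 -0.0234  0.096 ] [304, 143, 27, 167, 4181]
```

View pics/w9.png

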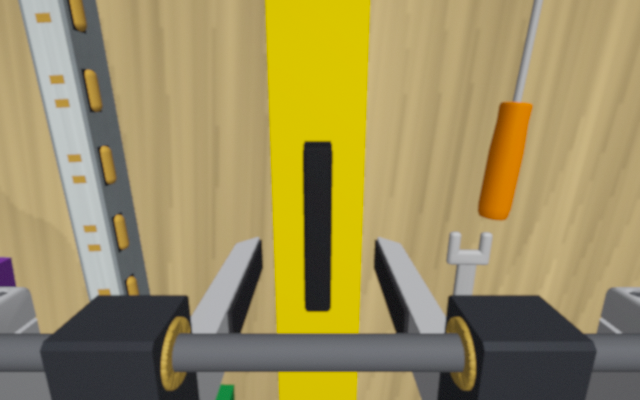

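Call:
servo_tool --pt "6 2.5 -0.1 0 0 0 0" --pt "6 2 0 0 0 0 0" --pt "6 1.2 0 0 0 0 0" --pt "6 0 0 0 0 0 0" --pt "6 0 0 0 0 0 0"

```text
t: 47.8
ee_pos: [0.6358, -0.0292, 0.0684]
ee_rot: [-1.796, 1.569, 2.995]
wrist_force: [-0.2, 0.5, 1.0]
opening: 0.639
```

Call:
servo_tool --pt "0.5 0 0 0 0 0 0" --pt "0.5 0 0 0 0 0 0" --pt "0.5 0 0 0 0 0 0" --pt "0.5 0 0 0 0 0 0" --pt "0.5 0 0 0 0 0 0"

```text
t: 48.3
ee_pos: [0.6351, -0.029, 0.0674]
ee_rot: [-1.848, 1.568, 2.944]
wrist_force: [0.1, -0.5, -0.5]
opening: 0.249
```

Call:
servo_tool --pt "0.5 0 0 0 0 0 0" --pt "0.5 0 0 0 0 0 0" --pt "0.5 0 0 0 0 0 0" --pt "0.5 0 0 0 0 0 0" --pt "0.5 -0.5 0 0 0 0 0"

```text
t: 48.8
ee_pos: [0.6336, -0.0287, 0.0709]
ee_rot: [-1.831, 1.564, 2.96]
wrist_force: [0.1, 0.8, -4.3]
opening: 0.187
```

Call:
servo_tool --pt "0.5 -2 0 0 0 0 0" --pt "0.5 -3 0 0 0 0 0" --pt "0.5 -3 0 0 0 0 0" --pt "0.5 -3 0 0 0 0 0" --pt "0.5 0 0 0 0 0 0"

```text
t: 49.3
ee_pos: [0.6376, -0.0296, 0.1869]
ee_rot: [1.222, 1.566, -0.269]
wrist_force: [0.9, -0.9, -2.7]
opening: 0.19
```

```bash
python3 - <<'E'
from cov import *
go([0.4526,0.0148,0.18],6.9)
E
```

```text
t 49.3 tcp [ 0.6376 -0.0296  0.1869] jaw 4.5 tilt [ 0.004 -0.001] F [ 0.9 -0.9 -2.7] op 0.19
shift(then turn) [  0.6  -18.09  -5.89]
  rotvec [-2.4  0.1 -0.2] shift if after turn [  0.69 -17.83  -6.63]
  rotvec [ 1.776e+02 -4.000e-01 -1.000e-01] shift if after turn [ 0.69 17.83  6.63]
```

Call:
servo_tool --pt "0.5 0 0 0 -2.4 0 0" --pt "0.5 0 -3 -1.1 0 0 0" --pt "0.5 0 -3 -1.1 0 0 0" --pt "0.5 0 -3 -1.1 0 0 0" --pt "0.5 0 -3 -1.1 0 0 0"

```text
t: 49.8
ee_pos: [0.508, 0.0007, 0.1798]
ee_rot: [-1.886, 1.563, 2.947]
wrist_force: [0.4, 0.3, -2.0]
opening: 0.184
```

Call:
servo_tool --pt "0.5 0 -3 -1.1 0 0 0" --pt "0.5 0 -2.8 -1.1 0 0 0" --pt "0.5 0 0 0 0 0 0" --pt "0.5 0 0 0 0 0 0" --pt "0.5 0 0 0 0 0 0"

```text
t: 50.3
ee_pos: [0.4509, 0.0148, 0.1822]
ee_rot: [-1.872, 1.567, 2.961]
wrist_force: [0.6, 0.5, -3.3]
opening: 0.185
```

Call:
servo_tool --pt "0.5 2 0 0 0 0 0" --pt "0.5 2 0 0 0 0 0" --pt "0.5 0 0 0 0 0 0" --pt "0.5 0 0 0 0 0 0" --pt "0.5 0 0 0 0 0 0"

```text
t: 50.8
ee_pos: [0.4516, 0.0147, 0.1439]
ee_rot: [-1.854, 1.569, 2.979]
wrist_force: [-0.1, 0.7, -4.0]
opening: 0.181
```

```bash
python3 - <<'E'
from cov import *
go([0.4526,0.0148,0.07],6.9)
c=viewer.camera_info('wrist'); im=snap('wrist','w10'); e,R,s=pose(); cover(im,c,e[2]-.0675+.058,e[2]-.0675+.096)
a=snap('side','d3')[120:320,170:370]; b=snap('scene','s3')[60:260,150:350]
cv2.imwrite('pics/c4.png',np.hstack([cv2.resize(x[:,:,::-1],None,fx=2,fy=2,interpolation=2) for x in (a,b)]))
E
```

```text
t 50.8 tcp [0.4516 0.0147 0.1439] jaw 6.9 tilt [-0.001  0.   ] F [-0.1  0.7 -4. ] op 0.181
shift(then turn) [7.39 0.11 0.01]
  rotvec [ 0.  -0.   0.1] shift if after turn [7.39 0.1  0.  ]
  rotvec [-1.8e+02 -1.0e-01 -0.0e+00] shift if after turn [ 7.39 -0.1  -0.  ]
top [445.4  64.1] [ 65.8 151.2] 6.9
handle [448.1  42. ] [21.4 59.6] 5.95 [0.4475 0.0424 0.1725] [295, 155, 47, 129, 4899]
```

View pics/c4.png

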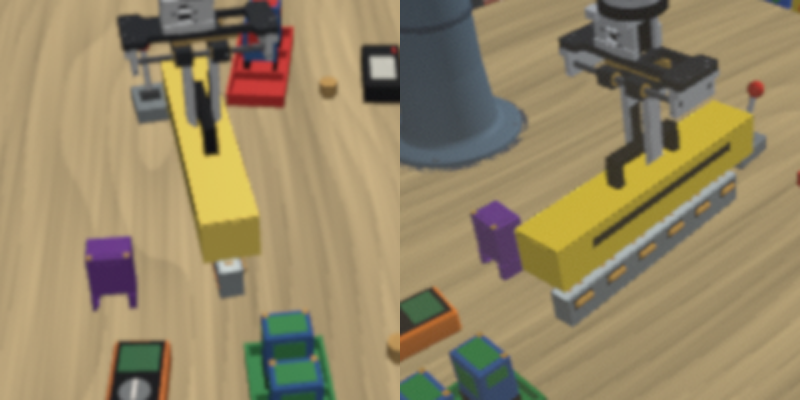

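Call:
servo_tool --pt "0.5 1.5 0.1 0 0 0 0" --pt "0.5 1.5 0 0 0 0 0" --pt "0.5 1 0 0 0 0 0" --pt "0.5 0 0 0 0 0 0" --pt "0.5 0 0 0 0 0 0"

```text
t: 51.45
ee_pos: [0.4518, 0.0151, 0.1033]
ee_rot: [-1.873, 1.568, 2.96]
wrist_force: [0.2, 0.4, -3.8]
opening: 0.184
```

Call:
servo_tool --pt "0.5 1 0 0 0 0 0" --pt "0.5 1 0 0 0 0 0" --pt "0.5 0.5 0 0 0 0 0" --pt "0.5 0 0 0 0 0 0" --pt "0.5 0 0 0 0 0 0"

```text
t: 51.95
ee_pos: [0.4513, 0.0152, 0.0777]
ee_rot: [-1.89, 1.567, 2.943]
wrist_force: [-1.0, -0.1, -3.4]
opening: 0.189
```

Call:
servo_tool --pt "0.5 0.5 0 0 0 0 0" --pt "0.5 0.3 0 0 0 0 0" --pt "0.5 0.2 0 0 0 0 0" --pt "0.5 0 0 0 0 0 0" --pt "0.5 0 0 0 0 0 0"

```text
t: 52.45
ee_pos: [0.4513, 0.0152, 0.0678]
ee_rot: [-1.877, 1.568, 2.956]
wrist_force: [-0.1, -0.1, -3.4]
opening: 0.184
```

Call:
servo_tool --pt "0.5 0.15 0 0 0 0 0" --pt "0.5 0.1 0 0 0 0 0" --pt "0.5 0 0 0 0 0 0" --pt "0.5 0 0 0 0 0 0" --pt "0.5 0 0 0 0 0 0"

```text
t: 52.95
ee_pos: [0.4524, 0.0152, 0.0671]
ee_rot: [-2.086, 1.569, 2.747]
wrist_force: [-2.0, 2.8, 7.7]
opening: 0.187
```

Call:
servo_tool --pt "2.5 -0.1 0 0 0 0 0" --pt "5 0 0 0 0 0 0" --pt "6 0 0 0 0 0 0" --pt "6 0 0 0 0 0 0" --pt "6 0 0 0 0 0 0"

```text
t: 53.45
ee_pos: [0.4512, 0.0152, 0.0662]
ee_rot: [-1.888, 1.568, 2.945]
wrist_force: [-0.4, 0.0, 0.6]
opening: 0.572
```

Call:
servo_tool --pt "6 -2 0 0 0 0 0" --pt "6 -4 0 0 0 0 0" --pt "6 -4 0 0 0 0 0" --pt "6 -4 0 0 0 0 0" --pt "6 -4 0 0 0 0 0"

```text
t: 53.95
ee_pos: [0.4515, 0.0151, 0.2479]
ee_rot: [-1.885, 1.568, 2.948]
wrist_force: [0.1, 0.1, -0.9]
opening: 0.638
```

Call:
servo_tool --pt "6 -4 0 -3 0 0 0" --pt "6 -4 0 -3 0 0 0" --pt "6 -2 0 -3 0 0 0" --pt "6 0 0 0 0 0 0" --pt "6 0 0 0 0 0 0"

```text
t: 54.45
ee_pos: [0.4412, 0.1045, 0.3461]
ee_rot: [-1.743, 1.568, 3.091]
wrist_force: [1.3, 0.5, -0.5]
opening: 0.638
```

```bash
python3 - <<'E'
from cov import *
go([0.4526,0.0148,0.07],6.9)
c=viewer.camera_info('wrist'); im=snap('wrist','w11'); cover(im,c)
b=snap('scene','s4'); a=snap('side','d4')
cv2.imwrite('pics/c5.png',np.vstack([np.hstack([im[:,:,::-1][::1,::1]]),])) 
A=cv2.resize(a[60:380,120:440],(400,400)); Bq=cv2.resize(b[60:380,90:470],(400,337)); Bq=np.vstack([Bq,np.zeros((63,400,3),np.uint8)])
cv2.imwrite('pics/c6.png',np.hstack([A,Bq])[:,:,::-1])
ob=[]
for cam,I,(u0,u1,v0,v1) in (('scene',b,(290,350,80,140)),('side',a,(225,265,120,170))):
    w=I[v0:v1,u0:u1].astype(int); m=((w[...,0]>110)&(w[...,1]<80)&(w[...,2]<80)).astype(np.uint8); k,l,st,ce=cv2.connectedComponentsWithStats(m)
    for i in range(1,k): print(cam,ce[i]+[u0,v0],st[i,4])
E
```

```text
t 54.45 tcp [0.4412 0.1045 0.3461] jaw 7.0 tilt [-0.003  0.   ] F [ 1.3  0.5 -0.5] op 0.638
shift(then turn) [27.6   0.12  9.05]
  rotvec [ 0.1 -0.   0.2] shift if after turn [27.61  0.06  9.04]
  rotvec [-179.9   -0.3   -0. ] shift if after turn [27.61 -0.06 -9.04]
top [451.7  19.8] [ 65.6 335.5] 6.91
handle [452.   18.3] [ 12.9 111.6] 6.84 [0.4513 0.0213 0.096 ] [314, 196, 11, 83, 886]
scene [327.18604651 104.1627907 ] 43
side [240.55813953 141.44186047] 43
```

View pics/c6.png

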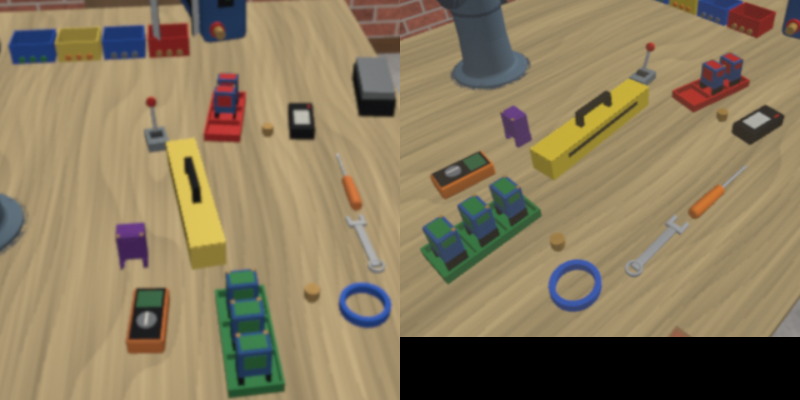

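```bash
python3 - <<'E'
from h import *
b=tri([(viewer.camera_info('scene'),(327.2,104.2)),(viewer.camera_info('side'),(240.6,141.4))]); a=np.array([.3804,.2315,.0942])
print('ball',b,'moved',np.linalg.norm((b-a)), 'swing',2*np.arcsin(np.linalg.norm(b-a)/.16))
E
```

```text
ball [0.36881739 0.29917603 0.09147023] moved 0.06871428975784108 swing 0.8877990314171518
```

```bash
python3 -c "
from workcell import bot
print(bot.close_job())"
```

```text
the job is handed in; nothing more can be done
None
```

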